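Unpack a round-bottom flask and lower it into the wash beaker

TASK

The new brown round-bottom flask has to go into the wash. Take it out of the foam tray and stand it upright, neck up, in the cork ring and let go, so that you can take it afresh by the neck. Then lower it into the empty white beaker and set it down gently on the bottom, neck up, without dropping it in or knocking the glass on the beaker, and let it lean there. Leave the beakers standing in their places and do not disturb the clear flask or the tip box.

Things in the scene. Friction and masses are not known exactly. Their poses are not given: they have to be found in the camera images.
- amber_flask: The brown glass round-bottom flask, about 90 g, 125 mm long overall: a ball-shaped bulb 64 mm in diameter and a straight round neck 24 mm in diameter, with a lip 29 mm in diameter over the last 8 mm. Origin at the centre of the bulb; its x axis runs along the neck towards the lip (neck from 30 to 85 mm, lip from 85 to 93 mm along x, the round bottom at -32 mm). It starts lying on its side in one of the two nests of the foam tray, neck level to within a few degrees.
- amber_lip (a point): Centre of the brown flask's mouth, 93 mm from the bulb's centre along the neck. The flask is heaviest at the bulb and swings down between the fingers if its neck is gripped loosely while level; a firm grip (80 N) does it no harm.
- clear_flask: A clear glass flask of the same shape and frame, lying in the tray's other nest, 90 mm beside the brown one. It stays there.
- foam_tray: Dark grey foam shipping tray, fixed, 160 (x) by 190 mm (y), foam top 32 mm high. Origin: centre of its underside. Two round nests at x = -37 mm, y = +45 and -45 mm hold the flasks' bulbs, bulb centres 47.5 mm above the bench; the necks point along the tray's +x, roughly to the robot's right (-y).
- tray_trough (a point): Centre of the finger trough that crosses the foam tray under the necks: 52 mm wide (tray's x) over the whole width of the tray, its floor (where this point lies) 10 mm above the bench. Beyond it the lips lie on a bar 22 mm wide and 32 mm high, between ribs 38 mm high.
- cork_ring: Cork ring that stands loose on the bench, 90 mm outside diameter, 48 mm hole, 30 mm high. Origin at the centre of its underside, z up. A flask's bulb sits in the hole with its centre 51 mm above the bench; friction keeps the flask standing as it is left, even if it leans a little.
- white_beaker: The wash beaker: deep, opaque white plastic, empty, loose, about 220 g, 130 mm outside diameter at the rim and 122 mm at the foot, 140 mm high, walls 3.5 mm, inner floor 5 mm above the bench; the mouth is 123 mm wide. Origin at the centre of its underside, z up. A flask let go in it leans its neck against the wall (about 20 to 25 degrees). Its place is swapped with the clear beaker's in some starts.
- clear_beaker: A clear plastic beaker of the same size with two glass rods and a blue rod standing in it, up to 180 mm high; not to be used. Origin at the centre of its underside.
- tip_box: Blue pipette-tip box full of yellow tips, 82 mm by 118 mm, 58 mm high, beyond the ring. Origin at the centre of its underside.
Things that resemble listed ones, but are neither listed nor needed, are in the scene too. Several things have the shape of the amber_flask; the one meant has the colours described above.

How it is judged:
By the outcome, as a careful person would: the job done as asked, in the order asked, and still so for the second after the job is handed in, with the robot touching nothing.
It also fails if it takes over 67 s, if anything falls off the work surface, if the arm or the gripper's body presses on something with over 40 N, if the wrist force passes 120 N, or if a joint passes its speed limit or range.

ROBOT

A 6-joint arm with a two-finger parallel gripper is mounted at the origin on the work surface. World frame = base frame: x ahead of the robot, y to its left, z up, the work surface at z = 0. Lengths are in m, angles in rad, forces in N, time in s.
With the tool pointing down it reaches from about 0.325 to 0.775 m from the base axis. Payload 5.5 kg.
Tool frame: the origin (TCP) lies midway between the tips of the shut fingers; the grasp point (between the pads) lies 19 mm behind it; z points along the fingers, y is the direction in which the jaws open and shut (so a half turn about z gives the same grasp; the last joint's range is limited). The gripper opens to 85 mm and grips with 20 to 120 N. Pads are 22 mm wide; open, the fingers measure 114 mm over their backs; the gripper's body (76 mm by 85 mm) begins 54 mm behind the grasp point. The pads swing forward as they close: fully open they stand 13 mm farther back than shut.
Start: joints at [-1.221, 0.091, 1.231, -0, 1.82, -0.057], TCP at [0.237, -0.551, 0.231] pointing down, gripper open.
Joint ranges: [-2.87, 2.87], [-0.86, 2.18], [0.17, 2.46], [-1.51, 4.65], [0.06, 2.69], [-2.65, 2.65]. Speed limits (rad/s): [2.57, 2.57, 3.01, 3.14, 3.14, 3.14].

INTERFACE

Orientations are given as a rotation vector (axis times angle).
In Python, from station import ctrl, capture, job_done gives the robot as it stands.
- The arm moves only by the tool servo_tool, never from a script. Its arguments are lists of equal length, an entry for each row: "translation": the shift along the tool's x, y, z in mm, a list of three; "yaw": the turn about the tool's z in degrees; "gripper": the opening, from -1 (shut) to 1 (fully open). In form: {"translation": [[dx, dy, dz], ...], "yaw": [yaw, ...], "gripper": [gripper, ...]}. A call has 1 to 12 rows; each row is the pose to reach, as a shift and turn from the pose commanded when the call began, along the tool's axes at that moment; what a row does not reach only later rows make up. A row lasts 1/8 s, in which the tool goes at most 62.5 mm and 10.7 degrees, less where a joint would pass 70% of its speed; a pose out of reach is approached as far as the arm can. A call with a gripper value outside its range is refused whole. The fingers move at their own pace and stop on an object; "grip_force" is the grip in N (left out, the last holds). Time passes only in rows, so rows that repeat a pose let the fingers close. It gives the time, the measured TCP pose, the force and the opening at its end, in the units of the state.
- ctrl.get_state(): the state, without advancing time (a new reading comes with each control period).
- capture(name): name is "scene" or "top" or "wrist"; returns a dict with "pixels" (480x640x3 uint8, red, green, blue), "fov_y" (degrees; the focal length in pixels is half the picture's height over the tangent of half this angle, whatever the lens; pixels are square), "cx", "cy" (the principal point, pixels), "R" (3x3) and "t" (3): a world point X has camera coordinates R X + t; the wrist camera has in their place "hand_eye" (4x4, takes a point from camera to tool coordinates, whose origin is the TCP and whose axes are the flange's). Camera axes: x right, y down, z forward; pixel columns grow to the right and rows downward; lengths in m; the calibration is good to about 2 mm. A picture is of the moment at which its call begins: read the wrist's pose just before it. There is no depth.
- job_done(): hands the job in, once; it reports no verdict.
The state is a dict: "t": time; "qpos": joint angles; "qd": joint speeds; "effort": joint torques, N m; "tool_pos": TCP position; "ee_rot": TCP orientation; "ft_force": force on the tool from outside, world axes, zero at the start; "moment": the same for the moment, N m; "grip_width": finger opening in m.
Only numpy, scipy, OpenCV 4.12 (cv2) and the standard library are available. Lean on these libraries where they do the work, as an engineer would, in place of code of your own. Each camera call takes 0.05 s, during which the arm holds its last target.

## Working session

There is one attempt and no reset: what is moved stays moved. The work goes in short steps, Python scripts to look and compute and a tool call to move; the robot and the scene stay as the last step left them, time stands still between calls to the robot, and variables do not carry over. Pictures are saved under pics/ and viewed, and the job is handed in when it is done.

Besides the shell and the picture viewer there is one more tool, called after "Request:" as name(argument=value, ...) on one line, values as JSON. servo_tool: Moves the arm, as the interface text tells. Its arguments: {"type":"object","properties":{"translation":{"type":"array","items":{"type":"array","items":{"type":"number"}}},"yaw":{"type":"array","items":{"type":"number"}},"gripper":{"type":"array","items":{"type":"number"}},"grip_force":{"type":"number"}},"required":["translation","yaw","gripper"]}

```bash
ls; mkdir -p pics
cat > h.py <<'E'
import numpy as np, cv2
from station import ctrl, capture, job_done
from scipy.spatial.transform import Rotation as Ro
def save(c,name): cv2.imwrite('pics/'+name+'.png',c['pixels'][:,:,::-1])
def ray(c,u,v,R,t):
    f=240/np.tan(np.radians(c['fov_y']/2)); d=np.array([(u-c['cx'])/f,(v-c['cy'])/f,1.])
    return -R.T@t, R.T@d
def at_z(c,u,v,z):
    o,d=ray(c,u,v,np.array(c['R']),np.array(c['t'])); return o+d*(z-o[2])/d[2]
def proj(c,X):
    f=240/np.tan(np.radians(c['fov_y']/2)); p=np.array(c['R'])@np.array(X)+np.array(c['t']); return f*p[0]/p[2]+c['cx'],f*p[1]/p[2]+c['cy']
E
python3 - <<'E'
from h import *
import pickle
print(ctrl.get_state())
for n in ['scene','top','wrist']:
    c=capture(n); save(c,n+'0'); pickle.dump(c,open(n+'0.pkl','wb'))
    print(n,{k:v for k,v in c.items() if k!='pixels'})
E
```

```text
pics
{'t': 0.0, 'qpos': array([-1.22067923e+00,  9.18736209e-02,  1.23190488e+00,  7.97674934e-06,
        1.81981517e+00, -5.67045654e-02]), 'qd': array([-0.0016017 , -0.00020722,  0.0003275 ,  0.00041802,  0.00125954,
       -0.00052303]), 'effort': array([-1.52447051e-04, -4.58726013e+01, -4.18025923e+01, -1.74451006e-04,
        1.15508807e-02,  3.53117557e-06]), 'tool_pos': array([ 0.23731324, -0.55075545,  0.23013132]), 'ee_rot': array([-3.07488275e+00, -6.34239203e-01,  4.47175806e-04]), 'ft_force': array([0.22322105, 0.32355108, 0.63595398]), 'moment': array([-0.02622704, -0.00156959,  0.00472353]), 'grip_width': 0.08543266581602656}
scene {'fov_y': 42.148931936520235, 'cx': 324.67424645542644, 'cy': 227.56168172569366, 'R': array([[-0.64884756,  0.76074671, -0.01616463],
       [ 0.47360475,  0.38713223, -0.79109239],
       [-0.59556308, -0.52095401, -0.61148306]]), 't': array([ 0.25655549, -0.23483635,  1.75962156])}
top {'fov_y': 50.44812718991339, 'cx': 312.34995771990975, 'cy': 242.71890650799875, 'R': array([[-4.55121573e-04, -9.99969406e-01, -7.80894635e-03],
       [-9.70548773e-01,  2.32291325e-03, -2.40893511e-01],
       [ 2.40904280e-01,  7.46932746e-03, -9.70520137e-01]]), 't': array([0.10539949, 0.54129454, 0.9894081 ])}
wrist {'fov_y': 70.08066682425029, 'cx': 322.7504253227415, 'cy': 242.30791730022207, 'hand_eye': array([[-3.43201389e-04, -9.59513427e-01, -2.81662679e-01,
         7.15610699e-02],
       [ 9.99999859e-01, -4.43597197e-04,  2.92676782e-04,
         2.22012455e-04],
       [-4.05772078e-04, -2.81662539e-01,  9.59513444e-01,
        -1.42526876e-01],
       [ 0.00000000e+00,  0.00000000e+00,  0.00000000e+00,
         1.00000000e+00]])}
```

View pics/scene0.png

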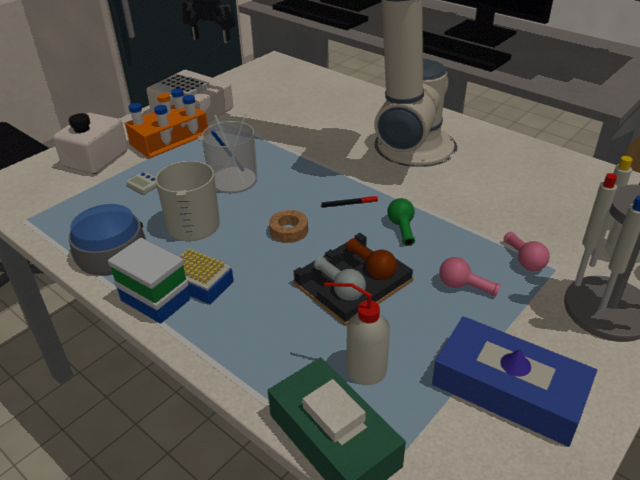

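View pics/top0.png

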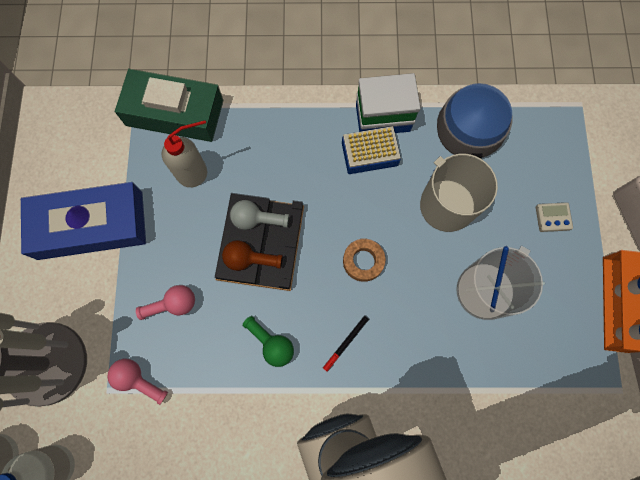

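View pics/wrist0.png

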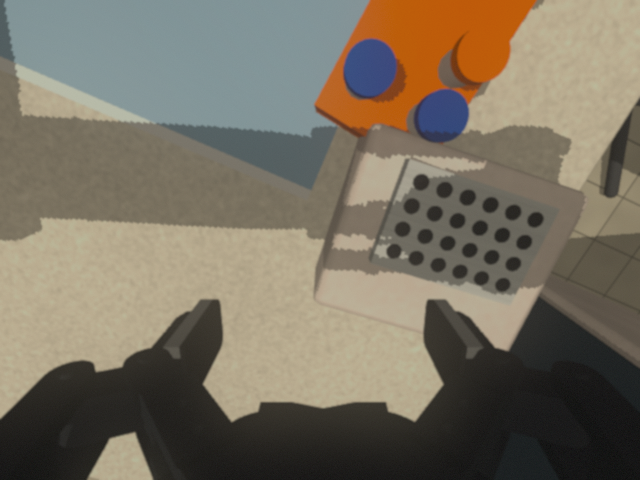

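The scene view shows the tray with the clear flask at the front and the brown one (bulb about 380,263) nearer the robot. It also shows the ring (288,226), the white beaker (188,200) and the clear beaker with rods (230,155). In the top view the brown bulb is at (238,256), the ring at (365,260), the white beaker's mouth at (464,187), the clear beaker's mouth at (507,280) and the tip box at (372,148).

Run:
```python
import pickle,cv2
c=pickle.load(open('top0.pkl','rb'));im=c['pixels'][:,:,::-1]
a=im[180:300,205:305];cv2.imwrite('pics/a.png',cv2.resize(a,None,fx=5,fy=5,interpolation=cv2.INTER_CUBIC))
a=im[135:335,335:555];cv2.imwrite('pics/b.png',cv2.resize(a,None,fx=3,fy=3,interpolation=cv2.INTER_CUBIC))
c=pickle.load(open('scene0.pkl','rb'));im=c['pixels'][:,:,::-1]
a=im[130:330,150:420];cv2.imwrite('pics/c.png',cv2.resize(a,None,fx=2.96,fy=2.96,interpolation=cv2.INTER_CUBIC))
```

```text
(no output)
```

View pics/a.png

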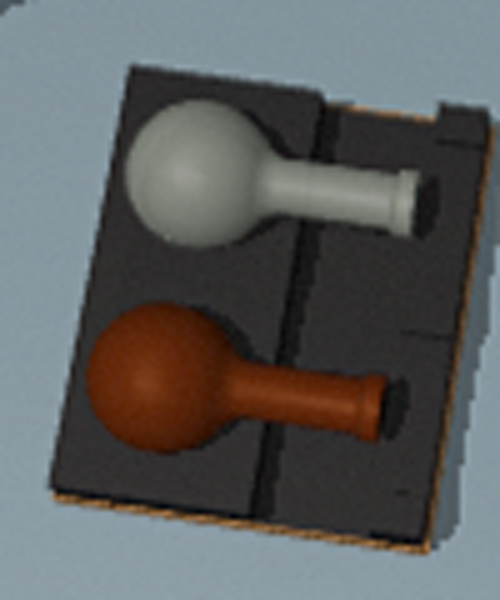

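View pics/b.png

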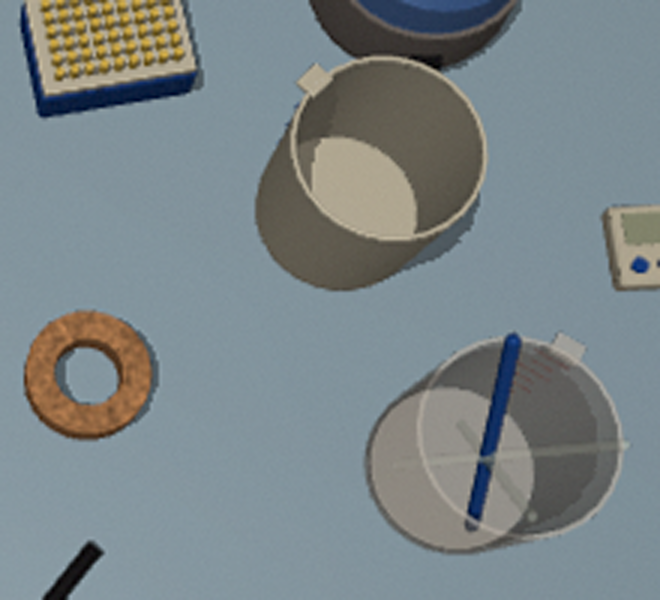

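View pics/c.png

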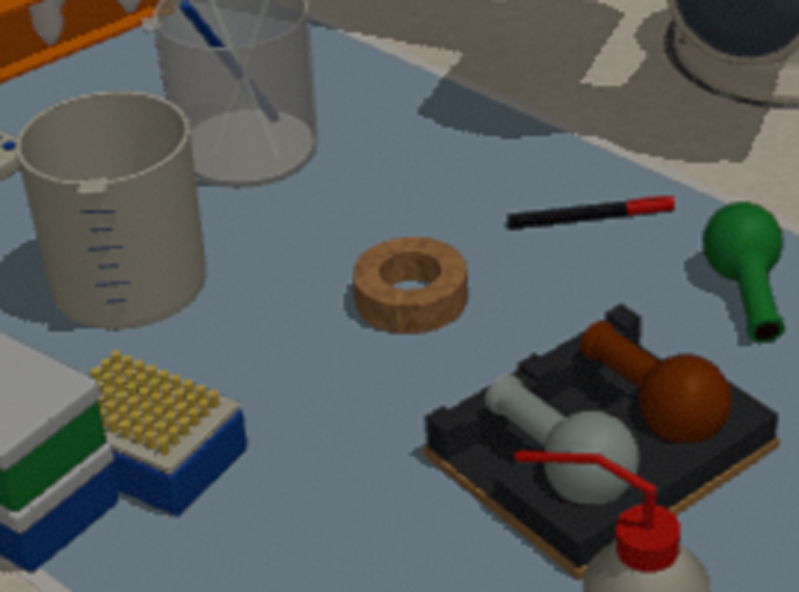

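In the top crops, the brown bulb centre is at (236.4,255.6), its mouth at (280.6,261.6), the ring's hole at (365,259.3) and the white rim's centre at (465.3,184.7). The scene crop confirms the brown flask lies in the nest nearer the robot.

Run:
```python
from h import *
import pickle
c=pickle.load(open('top0.pkl','rb'));s=pickle.load(open('scene0.pkl','rb'))
b=at_z(c,236.4,255.6,.0475); l=at_z(c,280.6,261.6,.0475); r=at_z(c,365,259.3,.03); w=at_z(c,465.3,184.7,.14)
cb=at_z(c,335+519/3,135+437/3,.14)
d=l-b; print('bulb',b,'lip',l,'len',np.linalg.norm(d),'ang',np.degrees(np.arctan2(d[1],d[0])))
print('ring',r,'white',w,'dist',[np.hypot(*p[:2]) for p in(b,r,w)],'clear',cb)
for p in (b,l,r,w): print(proj(s,p))
```

```text
bulb [0.51868291 0.26434736 0.0475    ] lip [0.50562026 0.17126083 0.0475    ] len 0.09399858367771621 ang -97.98804342519631
ring [ 0.51390546 -0.00709664  0.03      ] white [ 0.64058188 -0.19811881  0.14      ] dist [np.float64(0.5821610465234685), np.float64(0.5139544553549544), np.float64(0.6705193596126978)] clear [ 0.44869029 -0.26443747  0.14      ]
(np.float64(383.0483093032072), np.float64(264.22034033131627))
(np.float64(351.62824537686316), np.float64(243.06004332581406))
(np.float64(288.8471368467024), np.float64(219.80177161945002))
(np.float64(185.42345108338523), np.float64(174.5036569999885))
```

```bash
cat >> h.py <<'E'
def go(target,ang=None):
    s=ctrl.get_state(); R=Ro.from_rotvec(s['ee_rot']).as_matrix()
    cur=np.degrees(np.arctan2(R[1,0],R[0,0]))
    print('t',s['t'],'tcp',s['tool_pos'].round(4),'xang',cur.round(2),'tilt',R[:,2].round(4),'F',s['ft_force'].round(2),'w',round(s['grip_width'],4),'q6',s['qpos'][5].round(2))
    print('shift mm',(1000*R.T@(np.array(target)-s['tool_pos'])).round(1),'yaw',None if ang is None else -(((ang-cur)+180)%360-180))
E
python3 - <<'E'
from h import *
b=np.array([.5187,.2643]);a=np.radians(-98);g=b+.062*np.array([np.cos(a),np.sin(a)]);print(g)
go([*g,.20],82)
E
```

```text
[0.51007127 0.20290338]
t 0.15 tcp [ 0.2374 -0.5508  0.2304] xang 23.31 tilt [-5.0e-04  1.4e-03 -1.0e+00] F [-0.81 -0.55  0.42] w 0.0857 q6 -0.06
shift mm [ 548.7 -584.3   31.3] yaw -58.69032441868757
```

Request:
servo_tool(translation=[[40, -43, 0], [82, -87, 0], [125, -133, 0], [168, -179, 0], [211, -225, 0], [254, -271, 0], [297, -317, 0], [340, -363, 0], [383, -409, 0], [426, -455, 0], [469, -500, 0], [510, -544, 0]], yaw=[-5, -10, -15, -20, -25, -30, -35, -40, -45, -50, -55, -58.7], gripper=[1, 1, 1, 1, 1, 1, 1, 1, 1, 1, 1, 1], grip_force=20)

```text
t: 1.65
tool_pos: [0.4904, 0.1514, 0.2311]
ee_rot: [2.368, 2.064, 0.0]
ft_force: [0.2, -0.8, 0.3]
grip_width: 0.0853
```

Run:
```python
from h import *
go([.5101,.2029,.13],82)
```

```text
t 1.65 tcp [0.4904 0.1514 0.2311] xang 82.16 tilt [ 2.e-04 -2.e-04 -1.e+00] F [ 0.18 -0.84  0.31] w 0.0853 q6 0.37
shift mm [ 53.7  12.5 101.1] yaw 0.16157366711297527
```

Request:
servo_tool(translation=[[25, 6, 20], [50, 12, 50], [53.7, 12.5, 90], [53.7, 12.5, 101], [53.7, 12.5, 101]], yaw=[0, 0, 0, 0, 0], gripper=[1, 1, 1, 1, 1])

```text
t: 2.28
tool_pos: [0.5097, 0.2003, 0.13]
ee_rot: [-2.371, -2.061, 0.002]
ft_force: [-0.9, 0.5, 0.2]
grip_width: 0.0856
```

Run:
```python
from h import *
go([.5101,.2029,.027],82)
c=capture('wrist');save(c,'w1')
```

```text
t 2.275 tcp [0.5097 0.2003 0.13  ] xang 81.99 tilt [-1.2e-03 -5.0e-04 -1.0e+00] F [-0.9   0.53  0.18] w 0.0856 q6 0.45
shift mm [  2.7   0.2 103. ] yaw -0.010373862707012904
```

View pics/w1.png

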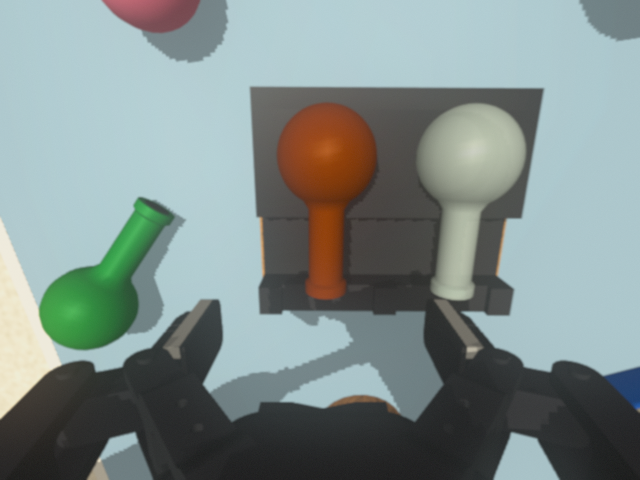

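The wrist view shows the brown neck running straight down the image at u≈326 between the fingers, with its lip at (326,290). It is centred to about 2 mm, and the clear neck (455,250) is well to the right. Next I descend.

Request:
servo_tool(translation=[[2.7, 1.5, 35], [2.7, 1.5, 70], [2.7, 1.5, 90], [2.7, 1.5, 102], [2.7, 1.5, 103], [2.7, 1.5, 103], [2.7, 1.5, 103], [2.7, 1.5, 103], [2.7, 1.5, 103], [2.7, 1.5, 103], [2.7, 1.5, 103], [2.7, 1.5, 103]], yaw=[0, 0, 0, 0, 0, 0, 0, 0, 0, 0, 0, 0], gripper=[0.5, 0.5, 0.5, 0.5, 0.5, 0.5, 0, -0.4, -1, -1, -1, -1], grip_force=20)

```text
t: 3.82
tool_pos: [0.5121, 0.2033, 0.0275]
ee_rot: [2.371, 2.061, 0.001]
ft_force: [0.5, 0.6, 1.5]
grip_width: 0.0233
```

Run:
```python
from h import *
go([.5101,.2029,.027],82)
c=capture('wrist');save(c,'w2')
```

```text
t 3.825 tcp [0.5121 0.2033 0.0275] xang 82.01 tilt [ 5.e-04  2.e-04 -1.e+00] F [0.51 0.58 1.52] w 0.0233 q6 0.46
shift mm [-0.6 -1.9  0.5] yaw 0.006509135725139004
```

View pics/w2.png

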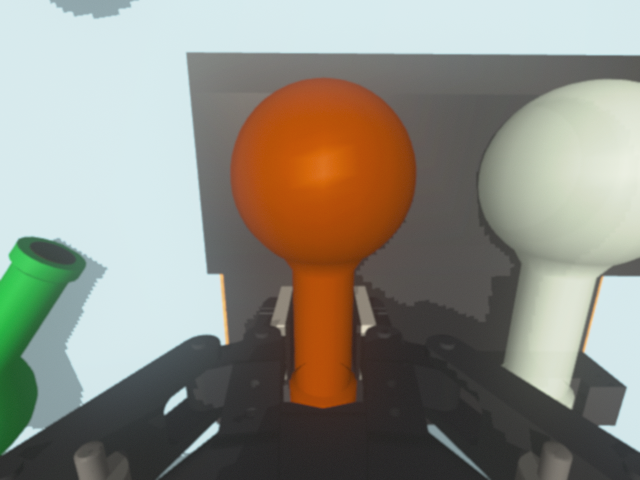

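The neck is between the pads (width 23.3 mm) with its axis at u≈323. I'll lift it with a firm grip first, then loosen it in the air to let it swing.

Request:
servo_tool(translation=[[0, 0, 0], [0, 0, 0], [0, 0, -10], [0, 0, -25], [0, 0, -45], [0, 0, -70], [0, 0, -95], [0, 0, -115], [0, 0, -125], [0, 0, -130], [0, 0, -130]], yaw=[0, 0, 0, 0, 0, 0, 0, 0, 0, 0, 0], gripper=[-1, -1, -1, -1, -1, -1, -1, -1, -1, -1, -1], grip_force=80)

```text
t: 5.25
tool_pos: [0.5117, 0.2031, 0.1569]
ee_rot: [-2.371, -2.061, 0.001]
ft_force: [-0.7, -0.4, -0.6]
grip_width: 0.0214
```

Run:
```python
from h import *
go([.5101,.2029,.027],82)
c=capture('wrist');save(c,'w3');c=capture('scene');save(c,'s3')
cv2.imwrite('pics/s3.png',cv2.resize(c['pixels'][130:350,220:470,::-1],None,fx=2.5,fy=2.5))
```

```text
t 5.25 tcp [0.5117 0.2031 0.1569] xang 82.01 tilt [-7.e-04 -3.e-04 -1.e+00] F [-0.74 -0.4  -0.57] w 0.0214 q6 0.46
shift mm [ -0.4  -1.5 129.9] yaw 0.007510193080463523
```

View pics/w3.png

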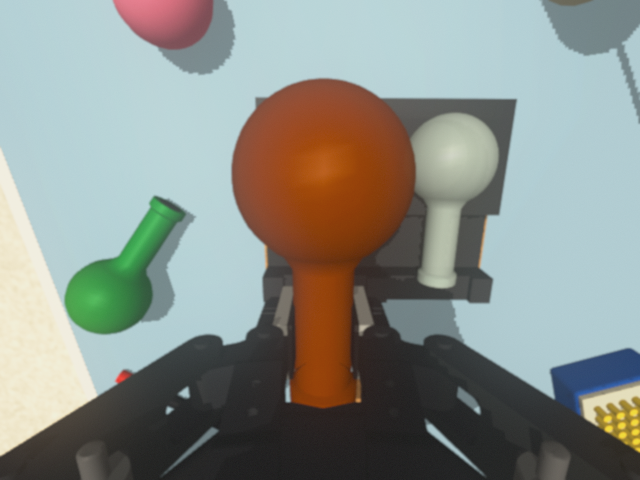

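View pics/s3.png

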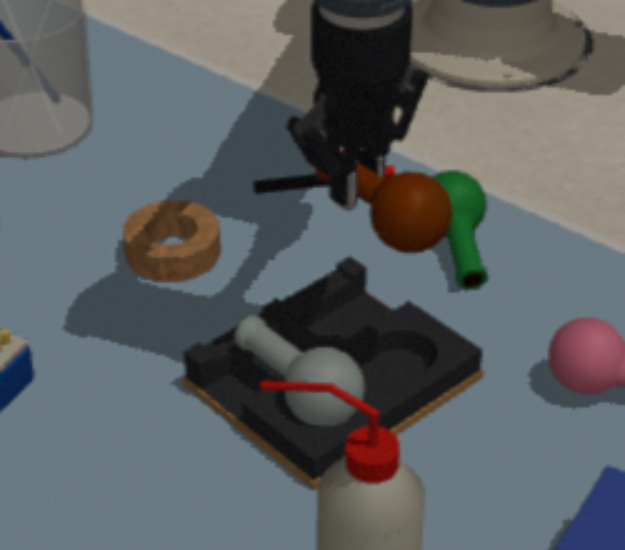

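It is held level with the clear flask undisturbed. Next I loosen to 20 N to let it swing.

Request:
servo_tool(translation=[[0, 0, 0], [0, 0, 0], [0, 0, 0], [0, 0, 0], [0, 0, 0], [0, 0, 0], [0, 0, 0], [0, 0, 0]], yaw=[0, 0, 0, 0, 0, 0, 0, 0], gripper=[-1, -1, -1, -1, -1, -1, -1, -1], grip_force=20)

```text
t: 6.35
tool_pos: [0.5119, 0.2032, 0.1573]
ee_rot: [2.371, 2.061, 0.0]
ft_force: [0.0, 1.1, -0.6]
grip_width: 0.0217
```

Run:
```python
from h import *
go([.5101,.2029,.027],82)
c=capture('wrist');save(c,'w4');c=capture('scene')
cv2.imwrite('pics/s4.png',cv2.resize(c['pixels'][130:350,220:470,::-1],None,fx=2.5,fy=2.5))
```

```text
t 6.35 tcp [0.5119 0.2032 0.1573] xang 82.01 tilt [ 0. -0. -1.] F [ 0.03  1.15 -0.6 ] w 0.0217 q6 0.46
shift mm [ -0.5  -1.7 130.3] yaw 0.006911350688170614
```

View pics/w4.png

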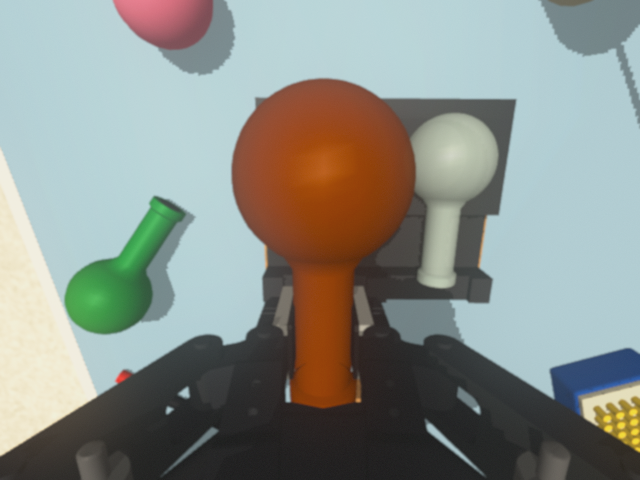

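View pics/s4.png

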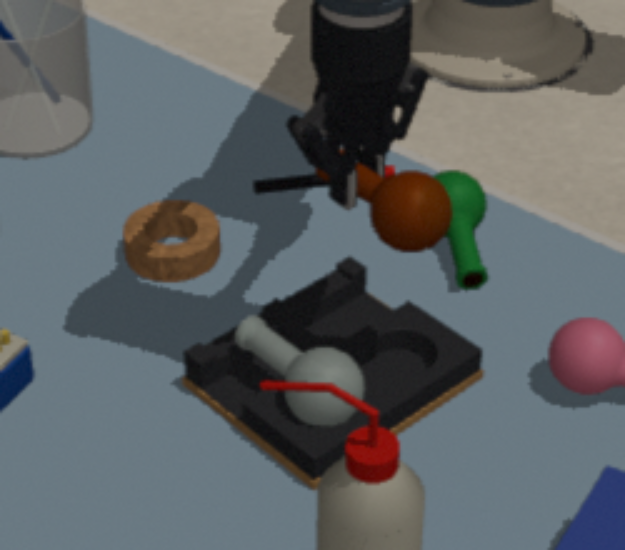

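20 N still holds it level. I'll move over the free bench between tray and ring, low, and ease the opening slightly so it pivots.

Run:
```python
from h import *
go([.512,.085,.118],82)
```

```text
t 6.45 tcp [0.5119 0.2032 0.1573] xang 82.01 tilt [-0.  0. -1.] F [-0.56  0.13 -1.3 ] w 0.0217 q6 0.46
shift mm [-117.    16.6   39.3] yaw 0.00850426373185087
```

Request:
servo_tool(translation=[[-30, 4, 0], [-65, 9, 0], [-100, 14, 5], [-117, 16.5, 20], [-117, 16.5, 35], [-117, 16.5, 39], [-117, 16.5, 39], [-117, 16.5, 39], [-117, 16.5, 39], [-117, 16.5, 39]], yaw=[0, 0, 0, 0, 0, 0, 0, 0, 0, 0], gripper=[-1, -1, -1, -1, -1, -1, -1, -0.52, -0.5, -0.49], grip_force=20)

```text
t: 7.7
tool_pos: [0.5121, 0.0852, 0.1187]
ee_rot: [2.37, 2.061, 0.001]
ft_force: [0.4, 0.3, -0.8]
grip_width: 0.0221
```

Run:
```python
from h import *
go([.512,.085,.118],82)
c=capture('wrist');save(c,'w5')
```

```text
t 7.7 tcp [0.5121 0.0852 0.1187] xang 82.02 tilt [ 6.e-04  1.e-04 -1.e+00] F [ 0.45  0.34 -0.83] w 0.0221 q6 0.24
shift mm [-0.2 -0.1  0.7] yaw 0.020646387214526385
```

View pics/w5.png

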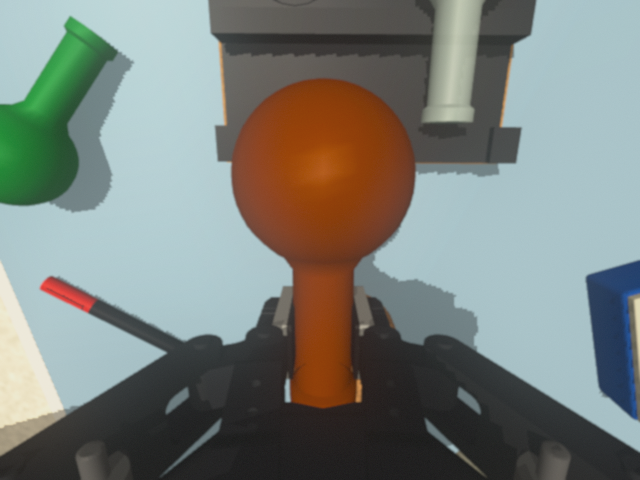

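Still level (bulb at (323,170)). I'll ease it further in small steps.

Request:
servo_tool(translation=[[0, 0, 0], [0, 0, 0], [0, 0, 0], [0, 0, 0]], yaw=[0, 0, 0, 0], gripper=[-0.48, -0.47, -0.47, -0.47])

```text
t: 8.25
tool_pos: [0.5119, 0.085, 0.1183]
ee_rot: [-2.371, -2.061, 0.0]
ft_force: [-0.1, -1.0, -1.2]
grip_width: 0.0229
```

Run:
```python
from h import *
go([.512,.085,.118],82)
c=capture('wrist');save(c,'w6')
```

```text
t 8.25 tcp [0.5119 0.085  0.1183] xang 82.0 tilt [-1.e-04  0.e+00 -1.e+00] F [-0.12 -0.97 -1.15] w 0.0229 q6 0.24
shift mm [0.  0.1 0.3] yaw 0.0016867786186764988
```

View pics/w6.png

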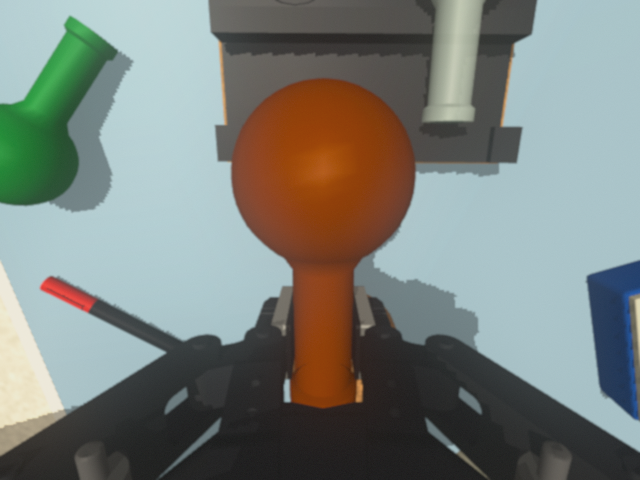

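Request:
servo_tool(translation=[[0, 0, 0], [0, 0, 0], [0, 0, 0], [0, 0, 0]], yaw=[0, 0, 0, 0], gripper=[-0.465, -0.46, -0.46, -0.46])

```text
t: 8.8
tool_pos: [0.5119, 0.085, 0.1183]
ee_rot: [2.371, 2.061, 0.0]
ft_force: [-0.4, 0.2, -1.1]
grip_width: 0.0232
```

Run:
```python
from h import *
go([.512,.085,.118],82)
c=capture('wrist');save(c,'w7')
```

```text
t 8.8 tcp [0.5119 0.085  0.1183] xang 82.01 tilt [ 0.  0. -1.] F [-0.38  0.17 -1.06] w 0.0232 q6 0.24
shift mm [-0.   0.1  0.3] yaw 0.008091556438671432
```

View pics/w7.png

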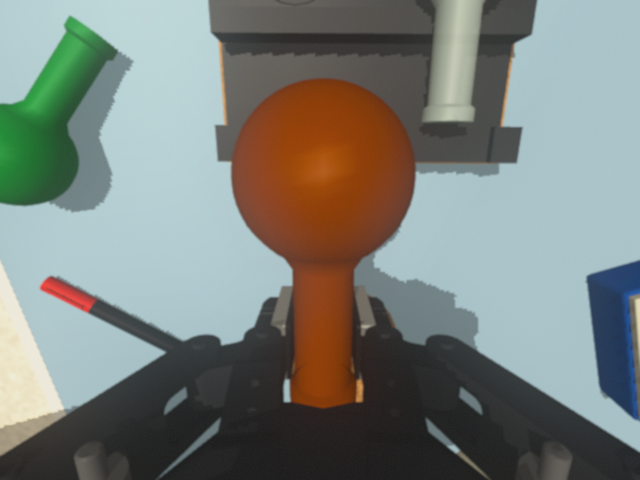

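Request:
servo_tool(translation=[[0, 0, 0], [0, 0, 0], [0, 0, 0], [0, 0, 0]], yaw=[0, 0, 0, 0], gripper=[-0.455, -0.452, -0.452, -0.452])

```text
t: 9.35
tool_pos: [0.5119, 0.0851, 0.1183]
ee_rot: [-2.371, -2.061, -0.0]
ft_force: [-0.3, 0.1, -1.0]
grip_width: 0.0239
```

Run:
```python
from h import *
go([.512,.085,.118],82)
c=capture('wrist');save(c,'w8')
```

```text
t 9.35 tcp [0.5119 0.0851 0.1183] xang 82.01 tilt [ 0.  0. -1.] F [-0.29  0.09 -0.99] w 0.0239 q6 0.24
shift mm [-0.   0.1  0.3] yaw 0.01022265818426149
```

View pics/w8.png

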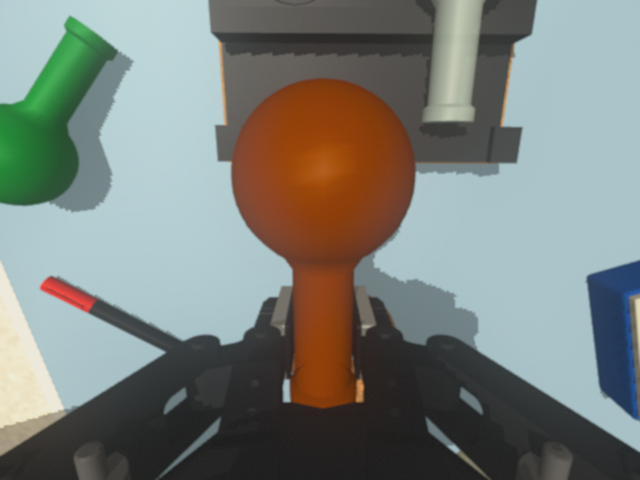

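Request:
servo_tool(translation=[[0, 0, 0], [0, 0, 0], [0, 0, 0]], yaw=[0, 0, 0], gripper=[-0.448, -0.444, -0.444])

```text
t: 9.78
tool_pos: [0.512, 0.085, 0.1183]
ee_rot: [2.371, 2.061, 0.0]
ft_force: [-0.5, -0.3, -1.4]
grip_width: 0.0237
```

Run:
```python
from h import *
go([.512,.085,.118],82)
c=capture('wrist');save(c,'w9')
```

```text
t 9.775 tcp [0.512  0.085  0.1183] xang 82.01 tilt [ 1.e-04  0.e+00 -1.e+00] F [-0.5  -0.25 -1.42] w 0.0237 q6 0.24
shift mm [-0.   0.   0.3] yaw 0.008363361906077671
```

View pics/w9.png

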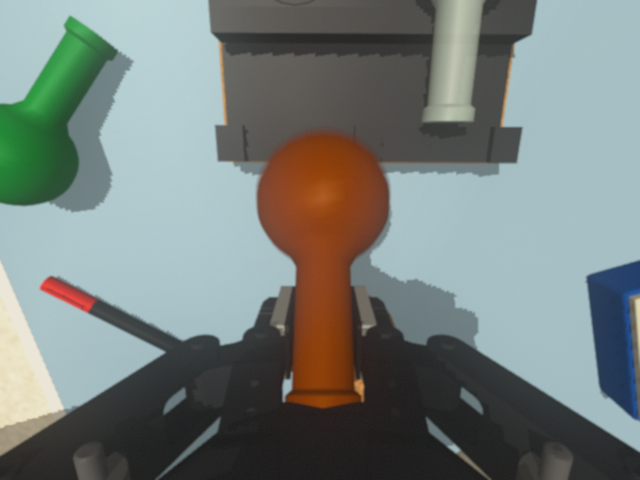

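It has begun to swing (bulb now at (323,200) and smaller). I'll hold this opening while it swings, then tighten.

Request:
servo_tool(translation=[[0, 0, 0], [0, 0, 0], [0, 0, 0]], yaw=[0, 0, 0], gripper=[-0.444, -0.444, -0.444])

```text
t: 10.2
tool_pos: [0.5119, 0.085, 0.1183]
ee_rot: [-2.371, -2.061, 0.0]
ft_force: [-0.2, 0.6, 0.1]
grip_width: 0.0237
```

Run:
```python
from h import *
go([.512,.085,.118],82)
c=capture('wrist');save(c,'w10');c=capture('scene')
cv2.imwrite('pics/s10.png',cv2.resize(c['pixels'][130:350,220:470,::-1],None,fx=2.5,fy=2.5))
```

```text
t 10.2 tcp [0.5119 0.085  0.1183] xang 82.0 tilt [-0.  0. -1.] F [-0.18  0.58  0.12] w 0.0237 q6 0.24
shift mm [-0.   0.1  0.3] yaw 0.0043620034076923275
```

View pics/w10.png

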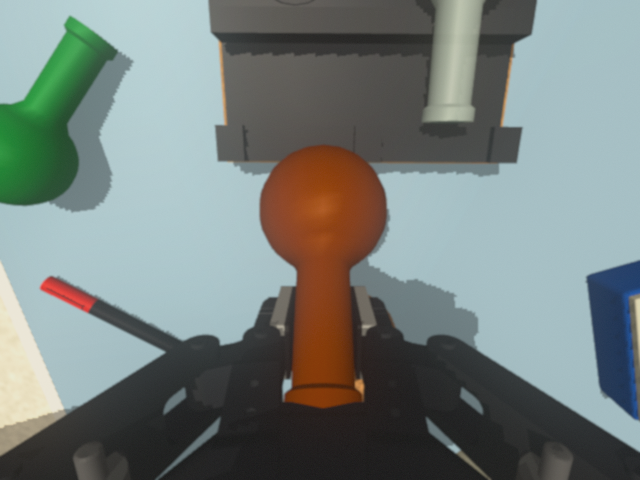

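View pics/s10.png

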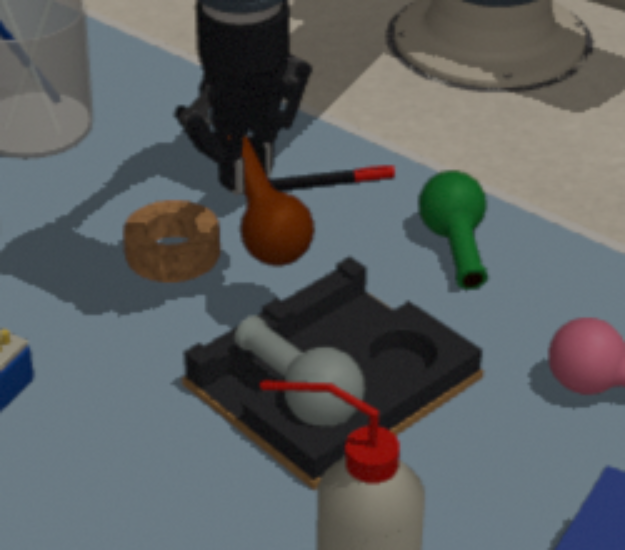

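It has stopped or slowed partway, about 45° down. I'll ease a touch more.

Request:
servo_tool(translation=[[0, 0, 0], [0, 0, 0], [0, 0, 0]], yaw=[0, 0, 0], gripper=[-0.442, -0.44, -0.44])

```text
t: 10.68
tool_pos: [0.5119, 0.085, 0.1183]
ee_rot: [2.371, 2.061, -0.0]
ft_force: [-0.2, -0.7, -0.7]
grip_width: 0.0242
```

Run:
```python
from h import *
go([.512,.085,.118],82)
c=capture('scene')
cv2.imwrite('pics/s11.png',cv2.resize(c['pixels'][130:350,220:470,::-1],None,fx=2.5,fy=2.5))
```

```text
t 10.675 tcp [0.5119 0.085  0.1183] xang 82.01 tilt [-1.e-04 -1.e-04 -1.e+00] F [-0.18 -0.72 -0.68] w 0.0242 q6 0.24
shift mm [0.  0.1 0.3] yaw 0.007180064147576104
```

View pics/s11.png

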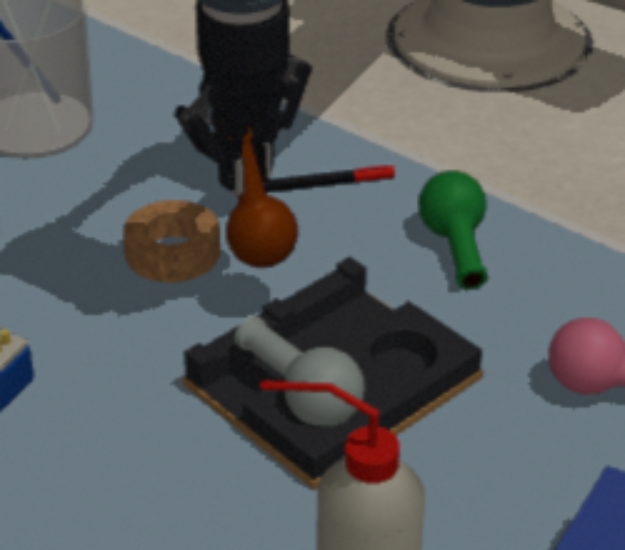

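Request:
servo_tool(translation=[[0, 0, 0], [0, 0, 0], [0, 0, 0]], yaw=[0, 0, 0], gripper=[-0.438, -0.437, -0.437])

```text
t: 11.1
tool_pos: [0.5119, 0.085, 0.1183]
ee_rot: [-2.371, -2.061, 0.0]
ft_force: [-0.4, -0.1, -0.9]
grip_width: 0.024
```

Run:
```python
from h import *
go([.512,.085,.118],82)
c=capture('wrist');save(c,'w12');c=capture('scene')
cv2.imwrite('pics/s12.png',cv2.resize(c['pixels'][130:350,220:470,::-1],None,fx=2.5,fy=2.5))
```

```text
t 11.1 tcp [0.5119 0.085  0.1183] xang 82.01 tilt [-0. -0. -1.] F [-0.42 -0.12 -0.89] w 0.024 q6 0.24
shift mm [-0.   0.1  0.3] yaw 0.006502154310965125
```

View pics/s12.png

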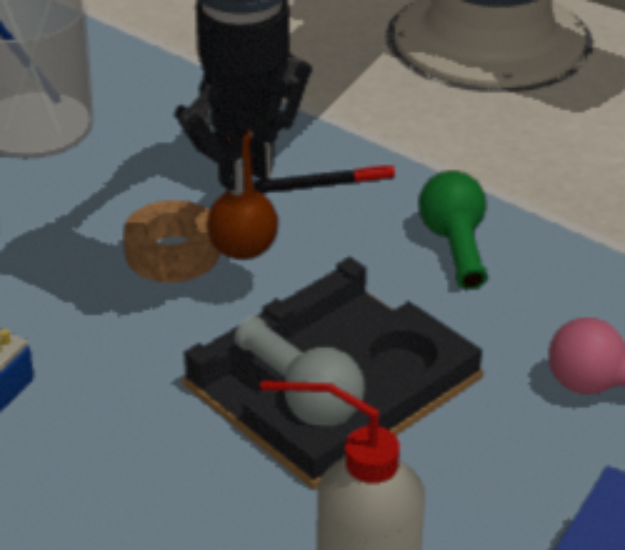

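View pics/w12.png

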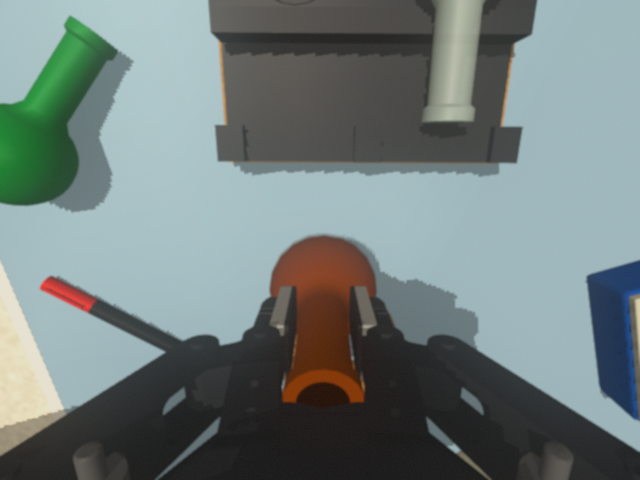

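It hangs about upright now (scene: bulb at (317,219), neck straight up). I'll tighten and measure the bulb's position.

Request:
servo_tool(translation=[[0, 0, 0], [0, 0, 0], [0, 0, 0]], yaw=[0, 0, 0], gripper=[-0.6, -1, -1], grip_force=60)

```text
t: 11.58
tool_pos: [0.5119, 0.0851, 0.1183]
ee_rot: [-2.371, -2.061, -0.0]
ft_force: [-0.5, -0.6, -1.0]
grip_width: 0.0217
```

Run:
```python
from h import *
import pickle
go([.512,.085,.118],82)
st=ctrl.get_state()
w=capture('wrist');s=capture('scene');t=capture('top')
pickle.dump((st,w,s,t),open('m13.pkl','wb'))
A=cv2.resize(w['pixels'][200:440,220:430,::-1],None,fx=2.5,fy=2.5)
B=cv2.resize(s['pixels'][160:260,260:380,::-1],None,fx=5,fy=5)
cv2.imwrite('pics/w13.png',A);cv2.imwrite('pics/s13.png',B)
cv2.imwrite('pics/t13.png',cv2.resize(t['pixels'][170:310,230:400,::-1],None,fx=4,fy=4))
# predicted bulb if vertical
p=st['tool_pos'].copy()
for dz in(-.04,-.035,-.045): print(proj(s,p+[0,0,dz]),proj(t,p+[0,0,dz]))
```

```text
t 11.575 tcp [0.5119 0.0851 0.1183] xang 82.01 tilt [ 0.  0. -1.] F [-0.45 -0.63 -0.96] w 0.0217 q6 0.24
shift mm [-0.   0.1  0.3] yaw 0.009823385945736618
(np.float64(319.1087113913528), np.float64(217.78999116399356)) (np.float64(321.93005324169377), np.float64(255.3782000791432))
(np.float64(319.0591690996803), np.float64(215.9559813614506)) (np.float64(321.9558110561097), np.float64(254.84339796052274))
(np.float64(319.15803184729606), np.float64(219.61578881307605)) (np.float64(321.9045352770619), np.float64(255.90802226543752))
```

View pics/s13.png

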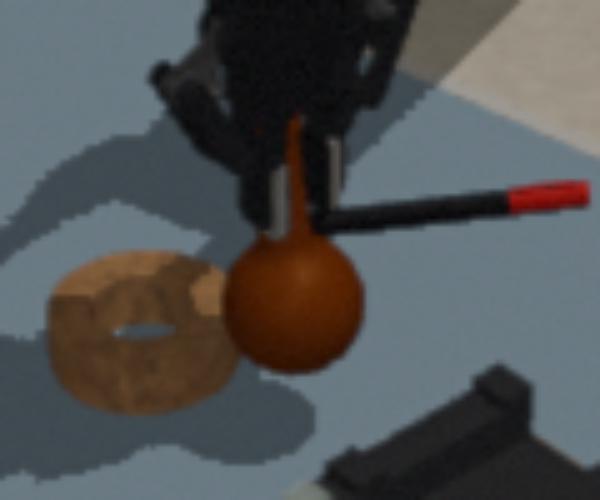

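View pics/w13.png

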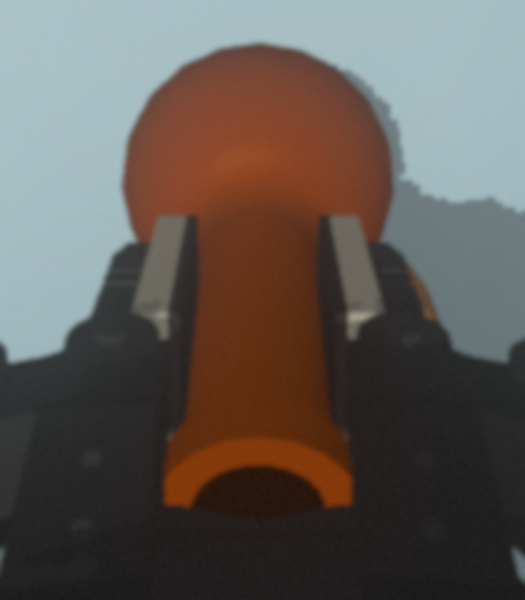

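View pics/t13.png

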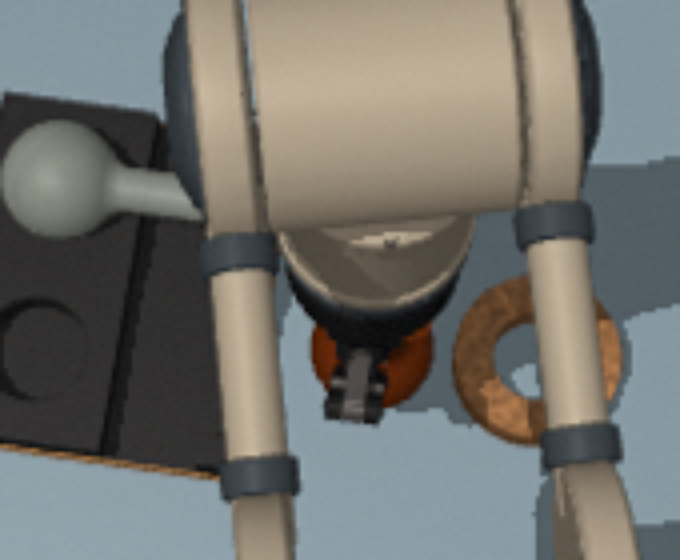

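Run:
```python
from h import *
import pickle
from scipy.optimize import least_squares
st,w,s,t=pickle.load(open('m13.pkl','rb'))
f=lambda X:np.r_[np.array(proj(s,X))-[318.8,220.4],np.array(proj(t,X))-[323.25,256.75]]
r=least_squares(f,[.512,.085,.08]);print(r.x,r.fun)
R=Ro.from_rotvec(st['ee_rot']).as_matrix();print('tool',(1000*R.T@(r.x-st['tool_pos'])).round(1))
# wrist proj of bulb & lip
He=np.array(w['hand_eye']);fw=240/np.tan(np.radians(w['fov_y']/2))
def wp(P): p=np.linalg.inv(He)@np.r_[P,1]; return fw*p[0]/p[2]+w['cx'],fw*p[1]/p[2]+w['cy'],fw*.032/p[2]
for a in(0,5,10,15):
  c,sn=np.cos(np.radians(a)),np.sin(np.radians(a))
  B=np.array([.062*sn,0,-.019+.062*c]);L=np.array([-.031*sn,0,-.019-.031*c])
  print(a,wp(B),wp(L))
```

```text
[0.51084668 0.08249711 0.0693284 ] [-0.15705415 -0.02312412 -0.11877495  0.08854308]
tool [-2.7 -0.7 48.9]
0 (np.float64(322.4570446898086), np.float64(270.20410257575725), np.float64(55.28861872568562)) (np.float64(322.02036108434163), np.float64(375.39784374209944), np.float64(100.61810978021092))
5 (np.float64(322.4509368284625), np.float64(261.5297779152355), np.float64(55.780753477427545)) (np.float64(322.0293037333994), np.float64(382.3211966670915), np.float64(99.81677570096912))
10 (np.float64(322.4434962318765), np.float64(253.02600054413), np.float64(56.409126738384685)) (np.float64(322.03998276904343), np.float64(388.5786996812397), np.float64(98.83173560889095))
15 (np.float64(322.434684838564), np.float64(244.70714257399865), np.float64(57.17776221051037)) (np.float64(322.0522059805395), np.float64(394.10685472233433), np.float64(97.68140620287359))
```

Run:
```python
from h import *
import pickle
from scipy.optimize import least_squares
c=pickle.load(open('top0.pkl','rb'));s=pickle.load(open('scene0.pkl','rb'))
f=lambda X:np.r_[np.array(proj(s,[*X[:2],.03]))-[288.5,221.2],np.array(proj(c,[*X[:2],.03]))-[365,259.3]]
r=least_squares(f,[.51,0]);print('ring',r.x,r.fun)
f=lambda X:np.r_[np.array(proj(s,[*X[:2],.14]))-[185.1,176.3],np.array(proj(c,[*X[:2],.14]))-[465.3,184.7]]
w=least_squares(f,[.6,-.2]);print('white',w.x,w.fun)
go([r.x[0]+.0011,r.x[1]+.0026,.140],82)
```

```text
ring [ 0.5151272  -0.00655642] [ 0.15664819 -1.06247068 -0.26856128 -0.56109269]
white [ 0.64184726 -0.19743102] [ 0.07943464 -1.45210922 -0.39545711 -0.60285649]
t 11.725 tcp [0.5119 0.085  0.1183] xang 82.01 tilt [-0.  0. -1.] F [-0.31 -0.6  -0.9 ] w 0.0214 q6 0.24
shift mm [-87.5  16.6 -21.7] yaw 0.007000158796785172
```

Request:
servo_tool(translation=[[0, 0, -10], [-8, 2, -21], [-28, 6, -22], [-50, 10, -22], [-70, 14, -22], [-83, 16, -22], [-87.5, 16.6, -22], [-87.5, 16.6, -12], [-87.5, 16.6, -5], [-87.5, 16.6, 0], [-87.5, 16.6, 2], [-87.5, 16.6, 2]], yaw=[0, 0, 0, 0, 0, 0, 0, 0, 0, 0, 0, 0], gripper=[-1, -1, -1, -1, -1, -1, -1, -1, -1, -1, -1, -1])

```text
t: 13.22
tool_pos: [0.5162, -0.0037, 0.1161]
ee_rot: [-2.37, -2.062, 0.0]
ft_force: [-0.4, 0.1, -0.0]
grip_width: 0.022
```

Run:
```python
from h import *
import pickle
go([.516,-.004,.100],82)
st=ctrl.get_state()
s=capture('scene');t=capture('top')
pickle.dump((st,s,t),open('m14.pkl','wb'))
cv2.imwrite('pics/s14.png',cv2.resize(s['pixels'][160:260,230:350,::-1],None,fx=5,fy=5))
cv2.imwrite('pics/t14.png',cv2.resize(t['pixels'][200:310,300:430,::-1],None,fx=5,fy=5))
```

```text
t 13.225 tcp [ 0.5162 -0.0037  0.1161] xang 82.03 tilt [-2.e-04  0.e+00 -1.e+00] F [-0.4   0.1  -0.05] w 0.022 q6 0.07
shift mm [-0.3 -0.1 16.1] yaw 0.026761016158104667
```

View pics/s14.png

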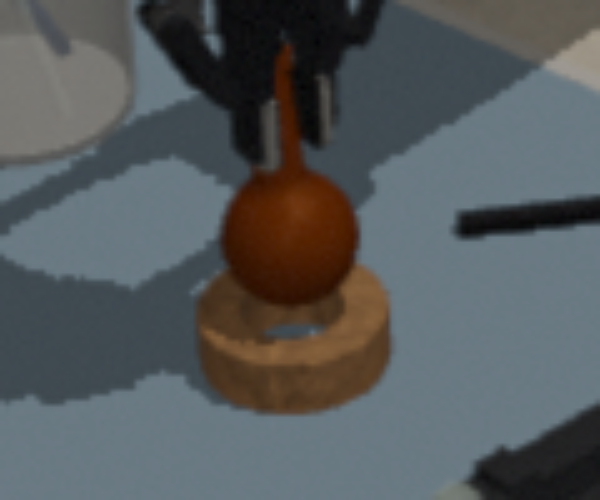

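View pics/t14.png

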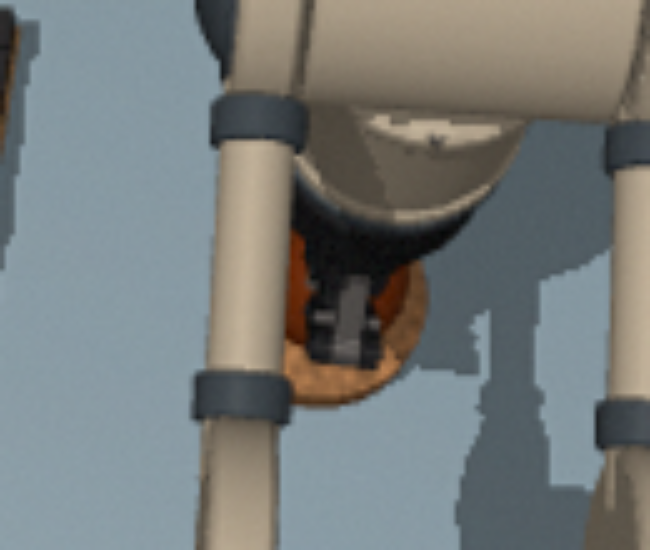

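Run:
```python
from h import *
import pickle
st,s,t=pickle.load(open('m14.pkl','rb'))
r=at_z(s,288.7,221.2,.03)
for z in(.064,.067,.07):
  b=at_z(s,287.9,207.4,z); print(z,b-r)
print(r)
```

```text
0.064 [-0.00522426 -0.00498521  0.034     ]
0.067 [-0.00228753 -0.00201862  0.037     ]
0.07 [0.0006492  0.00094798 0.04      ]
[ 0.51803868 -0.00369685  0.03      ]
```

The bulb is over the hole to within about 2 mm (bulb u≈288, ring u≈288.8). I'll descend slowly.

Request:
servo_tool(translation=[[1, 0, 4], [1, 0, 8], [1, 0, 11], [1, 0, 13], [1, 0, 14], [1, 0, 14]], yaw=[0, 0, 0, 0, 0, 0], gripper=[-1, -1, -1, -1, -1, -1])

```text
t: 14.08
tool_pos: [0.5164, -0.003, 0.1023]
ee_rot: [2.371, 2.061, -0.0]
ft_force: [-0.3, -0.6, -0.8]
grip_width: 0.0217
```

Request:
servo_tool(translation=[[0, 0, 1], [0, 0, 1.5], [0, 0, 2]], yaw=[0, 0, 0], gripper=[-1, -1, -1])

```text
t: 14.45
tool_pos: [0.5164, -0.0029, 0.1003]
ee_rot: [2.371, 2.061, 0.0]
ft_force: [-0.5, -1.0, -1.3]
grip_width: 0.0221
```

No contact yet, so I go down in half-millimetre steps.

Request:
servo_tool(translation=[[0, 0, 0.5], [0, 0, 1], [0, 0, 1.5], [0, 0, 1.5]], yaw=[0, 0, 0, 0], gripper=[-1, -1, -1, -1])

```text
t: 14.95
tool_pos: [0.5166, -0.0031, 0.0992]
ee_rot: [2.37, 2.061, 0.001]
ft_force: [-0.1, -1.4, -0.0]
grip_width: 0.0219
```

Request:
servo_tool(translation=[[0, 0, 0.5], [0, 0, 1], [0, 0, 1], [0, 0, 1]], yaw=[0, 0, 0, 0], gripper=[-1, -1, -1, -1])

```text
t: 15.45
tool_pos: [0.5168, -0.0033, 0.0987]
ee_rot: [2.37, 2.06, 0.001]
ft_force: [-0.5, -1.8, 4.7]
grip_width: 0.0222
```

Contact at 4.7 N, so it is seated. Releasing.

Request:
servo_tool(translation=[[0, 0, 0], [0, 0, 0], [0, 0, 0], [0, 0, 0], [0, 0, 0], [0, 0, 0]], yaw=[0, 0, 0, 0, 0, 0], gripper=[-0.45, -0.43, -0.4, -0.3, -0.1, 0.1], grip_force=20)

```text
t: 16.2
tool_pos: [0.5163, -0.0029, 0.0977]
ee_rot: [-2.371, -2.061, 0.0]
ft_force: [-0.4, -0.1, -0.2]
grip_width: 0.0466
```

Run:
```python
from h import *
import pickle
go([.516,-.004,.100],82)
st=ctrl.get_state()
s=capture('scene');w=capture('wrist')
cv2.imwrite('pics/s15.png',cv2.resize(s['pixels'][160:260,230:350,::-1],None,fx=5,fy=5))
save(w,'w15')
```

```text
t 16.2 tcp [ 0.5163 -0.0029  0.0977] xang 82.01 tilt [-3.e-04  1.e-04 -1.e+00] F [-0.38 -0.15 -0.23] w 0.0466 q6 0.07
shift mm [-1.2 -0.1 -2.3] yaw 0.01247623442202439
```

View pics/s15.png

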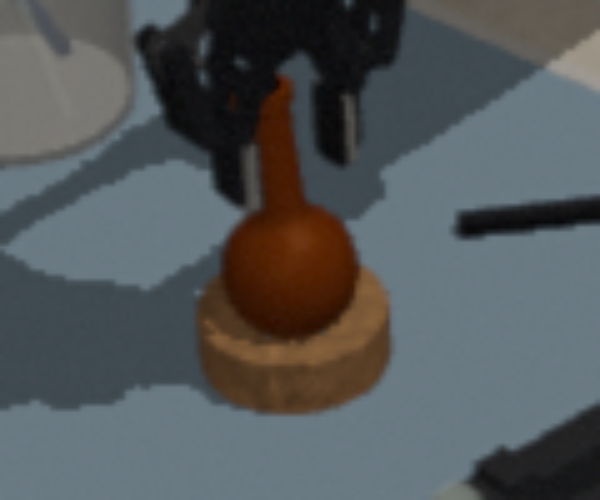

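View pics/w15.png

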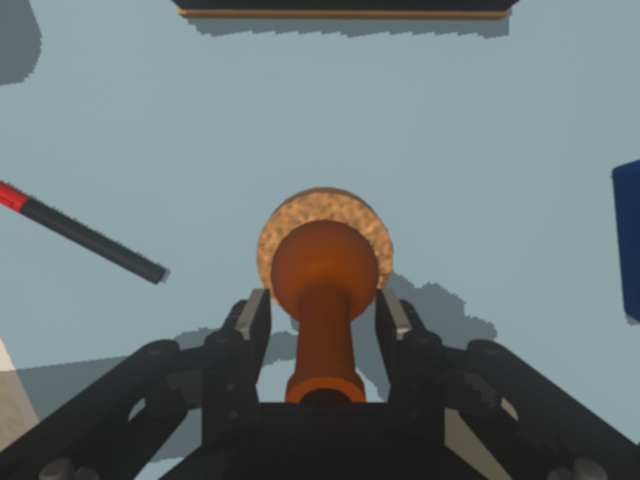

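The flask stands on its own in the ring with the jaws open, leaning about 4° (bulb (290,268), lip (277,85) in the 5x crop). I'll rise clear of it, then look and measure.

Request:
servo_tool(translation=[[0, 0, 0], [0, 0, -15], [0, 0, -40], [0, 0, -65], [0, 0, -75], [0, 0, -75]], yaw=[0, 0, 0, 0, 0, 0], gripper=[0.3, 0.3, 0.3, 0.3, 0.3, 0.3])

```text
t: 17.05
tool_pos: [0.5168, -0.003, 0.1738]
ee_rot: [2.37, 2.06, 0.002]
ft_force: [0.3, 0.6, 0.4]
grip_width: 0.0554
```

Run:
```python
from h import *
import pickle
go([.516,-.004,.100],82)
st=ctrl.get_state()
w=capture('wrist');s=capture('scene')
pickle.dump((st,w,s),open('m16.pkl','wb'))
cv2.imwrite('pics/s16.png',cv2.resize(s['pixels'][160:260,230:350,::-1],None,fx=5,fy=5))
save(w,'w16')
```

```text
t 17.05 tcp [ 0.5168 -0.003   0.1738] xang 82.01 tilt [ 1.9e-03 -1.0e-04 -1.0e+00] F [0.27 0.61 0.37] w 0.0554 q6 0.07
shift mm [-1.1 -0.8 73.8] yaw 0.006161611737951489
```

View pics/s16.png

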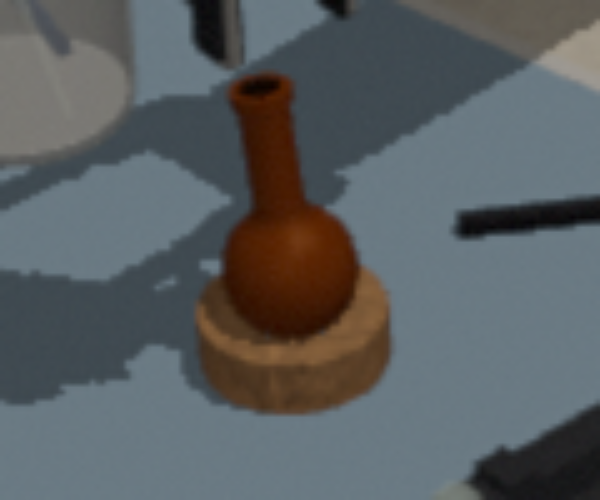

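View pics/w16.png

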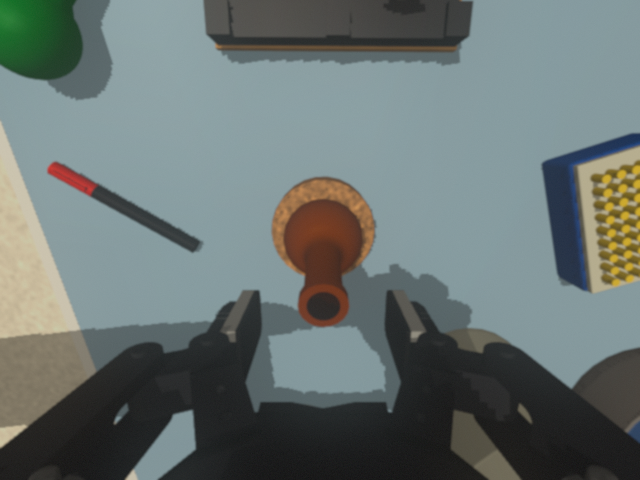

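Run:
```python
from h import *
import pickle
st,w,s=pickle.load(open('m16.pkl','rb'))
R=Ro.from_rotvec(st['ee_rot']).as_matrix();H=np.array(w['hand_eye'])
f=240/np.tan(np.radians(w['fov_y']/2))
def wz(u,v,z):
    d=H[:3,:3]@[(u-w['cx'])/f,(v-w['cy'])/f,1]; o=H[:3,3]
    D=R@d;O=R@o+st['tool_pos']; X=O+D*(z-O[2])/D[2]; return X,(1000*R.T@(X-st['tool_pos'])).round(1)
print('lip',wz(324,304.5,.143));print('bulb',wz(323,238,.051));print('ring',wz(324.5,230,.03))
for z in(.141,.143): print('lip scene',at_z(s,230+261/5,160+88/5,z))
print('bulb scene',at_z(s,230+290/5,160+270/5,.051))
```

```text
lip (array([ 0.51549876, -0.01868282,  0.143     ]), array([-15.7,   0.9,  30.8]))
bulb (array([ 0.51689949, -0.00597733,  0.051     ]), array([ -3. ,   0.3, 122.8]))
ring (array([ 0.51840126, -0.00488107,  0.03      ]), array([ -1.7,   1.6, 143.8]))
lip scene [ 0.51391629 -0.0194057   0.141     ]
lip scene [ 0.51607129 -0.01719736  0.143     ]
bulb scene [ 0.51874348 -0.00374461  0.051     ]
```

It stands freely but leans about 8° towards tool −x. I'll turn the jaws 90° so that closing them on the neck stands it straight.

Run:
```python
from h import *
go([.5175,-.005,.101],-8)
```

```text
t 17.15 tcp [ 0.516  -0.0029  0.1719] xang 82.01 tilt [-1.3e-03  1.0e-04 -1.0e+00] F [-0.62  0.03  0.19] w 0.0556 q6 0.07
shift mm [-1.9  1.8 70.9] yaw 90.00698513801176
```

Request:
servo_tool(translation=[[0, 0, 0], [-1, 0, 0], [-2, -1, 0], [-2, -1, 0], [-2, -1, 0], [-2, -1, 0], [-2, -1, 0], [-2, -1, 0], [-2, -1, 0], [-2, -1, 0]], yaw=[10, 20, 30, 40, 50, 60, 70, 80, 90, 90], gripper=[1, 1, 1, 1, 1, 1, 1, 1, 1, 1])

```text
t: 18.4
tool_pos: [0.5146, -0.0047, 0.1714]
ee_rot: [-3.134, 0.217, 0.004]
ft_force: [-0.7, 0.6, 0.1]
grip_width: 0.0855
```

Run:
```python
from h import *
go([.5175,-.005,.101],-8)
w=capture('wrist');save(w,'w17')
```

```text
t 18.4 tcp [ 0.5146 -0.0047  0.1714] xang -7.9 tilt [-2.2e-03  2.0e-04 -1.0e+00] F [-0.71  0.61  0.1 ] w 0.0855 q6 1.63
shift mm [ 3.1 -0.2 70.4] yaw 0.09554145985987361
```

View pics/w17.png

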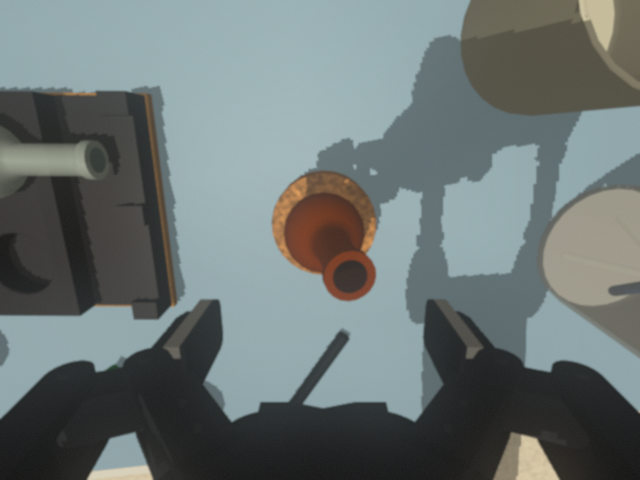

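Request:
servo_tool(translation=[[3, 1, 20], [3, 1, 45], [3, 1, 65], [3, 1, 70], [3, 1, 70], [3, 1, 70], [3, 1, 70], [3, 1, 70], [3, 1, 70], [3, 1, 70], [3, 1, 70]], yaw=[0, 0, 0, 0, 0, 0, 0, 0, 0, 0, 0], gripper=[1, 1, 1, 1, 0.4, 0.1, -0.1, -0.2, -0.3, -0.4, -0.44], grip_force=20)

```text
t: 19.82
tool_pos: [0.518, -0.0062, 0.1029]
ee_rot: [3.134, -0.219, 0.0]
ft_force: [-0.5, -0.6, 1.6]
grip_width: 0.0276
```

Run:
```python
from h import *
go([.5175,-.005,.101],-8)
w=capture('wrist');save(w,'w18');s=capture('scene')
cv2.imwrite('pics/s18.png',cv2.resize(s['pixels'][160:260,230:350,::-1],None,fx=5,fy=5))
```

```text
t 19.825 tcp [ 0.518  -0.0062  0.1029] xang -7.99 tilt [ 2.e-04 -1.e-04 -1.e+00] F [-0.47 -0.65  1.6 ] w 0.0276 q6 1.63
shift mm [-0.6 -1.1  1.9] yaw 0.006898958292282487
```

View pics/w18.png

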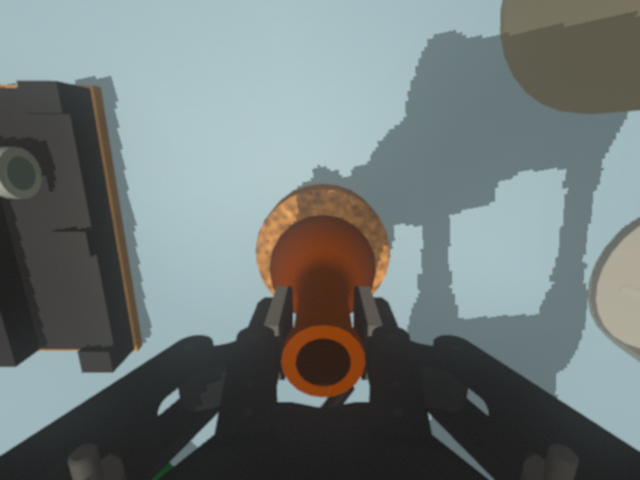

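View pics/s18.png

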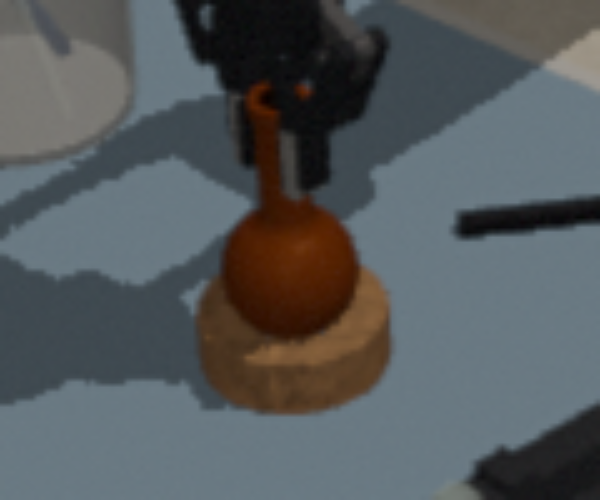

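```bash
cat >> h.py <<'E'
def wz(w,st,u,v,z):
    R=Ro.from_rotvec(st['ee_rot']).as_matrix();H=np.array(w['hand_eye']);f=240/np.tan(np.radians(w['fov_y']/2))
    d=H[:3,:3]@[(u-w['cx'])/f,(v-w['cy'])/f,1]; o=H[:3,3]
    D=R@d;O=R@o+st['tool_pos']; X=O+D*(z-O[2])/D[2]; return X.round(4),(1000*R.T@(X-st['tool_pos'])).round(1)
E
python3 - <<'E'
from h import *
st=ctrl.get_state();w=capture('wrist')
print(wz(w,st,323,360,.144),wz(w,st,322.5,264,.051))
E
```

```text
(array([ 0.5177, -0.0064,  0.144 ]), array([ -0.2,   0.2, -41.1])) (array([ 0.519 , -0.0064,  0.051 ]), array([ 1. ,  0.1, 51.9]))
```

The wrist view puts lip and bulb on one vertical within about 1°. I'll open fully again so that it demonstrably stands upright.

Request:
servo_tool(translation=[[0, 0, 0], [0, 0, 0], [0, 0, 0], [0, 0, 0], [0, 0, 0], [0, 0, 0]], yaw=[0, 0, 0, 0, 0, 0], gripper=[-0.4, -0.3, -0.1, 0.2, 0.2, 0.2])

```text
t: 20.72
tool_pos: [0.5179, -0.0062, 0.1027]
ee_rot: [-3.134, 0.219, 0.0]
ft_force: [0.4, -0.4, 0.0]
grip_width: 0.0512
```

Run:
```python
from h import *
go([.5175,-.005,.101],-8)
w=capture('wrist');save(w,'w19');s=capture('scene')
cv2.imwrite('pics/s19.png',cv2.resize(s['pixels'][160:260,230:350,::-1],None,fx=5,fy=5))
```

```text
t 20.725 tcp [ 0.5179 -0.0062  0.1027] xang -7.99 tilt [-1.e-04  0.e+00 -1.e+00] F [ 0.35 -0.4   0.03] w 0.0512 q6 1.63
shift mm [-0.6 -1.1  1.7] yaw 0.005371688948372366
```

View pics/w19.png

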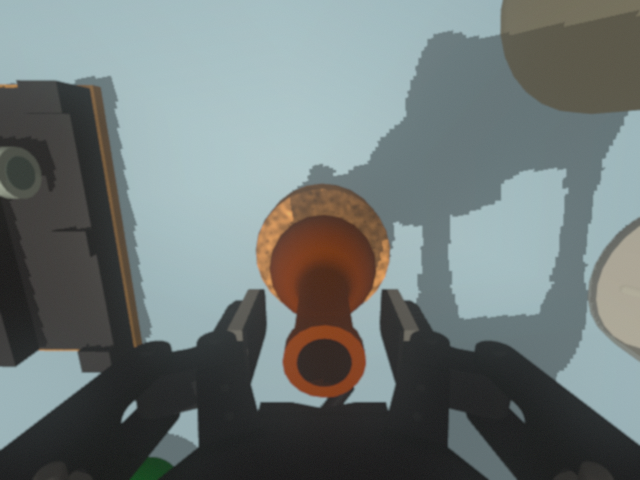

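View pics/s19.png

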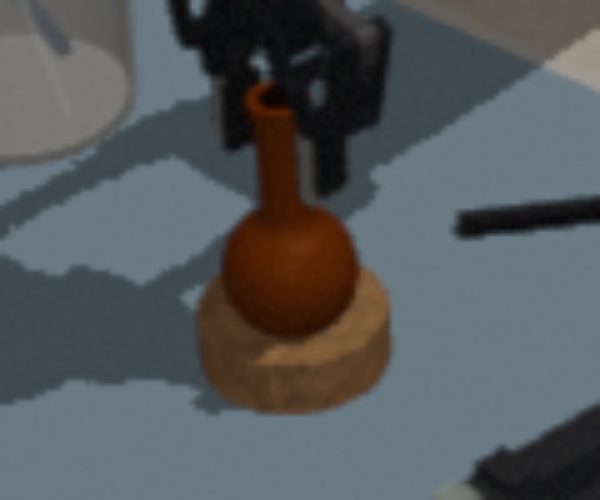

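It stands by itself, upright to within a few degrees. I'll regrip firmly by the neck and lift straight out.

Request:
servo_tool(translation=[[0, 0, 0], [0, 0, 0], [0, 0, 0], [0, 0, 0], [0, 0, 0], [0, 0, -5], [0, 0, -15], [0, 0, -40], [0, 0, -75], [0, 0, -110], [0, 0, -138], [0, 0, -145]], yaw=[0, 0, 0, 0, 0, 0, 0, 0, 0, 0, 0, 0], gripper=[-0.2, -0.4, -1, -1, -1, -1, -1, -1, -1, -1, -1, -1], grip_force=70)

```text
t: 22.32
tool_pos: [0.5186, -0.0062, 0.2507]
ee_rot: [3.134, -0.219, 0.007]
ft_force: [-0.1, 1.2, -0.6]
grip_width: 0.0259
```

Run:
```python
from h import *
go([.6418,-.1974,.248],-8)
s=capture('scene')
cv2.imwrite('pics/s20.png',cv2.resize(s['pixels'][100:300,150:390,::-1],None,fx=3,fy=3))
```

```text
t 22.325 tcp [ 0.5186 -0.0062  0.2507] xang -7.99 tilt [ 4.4e-03 -3.0e-04 -1.0e+00] F [-0.11  1.16 -0.61] w 0.0259 q6 1.63
shift mm [148.6 172.2   3.3] yaw 0.012372367657889072
```

View pics/s20.png

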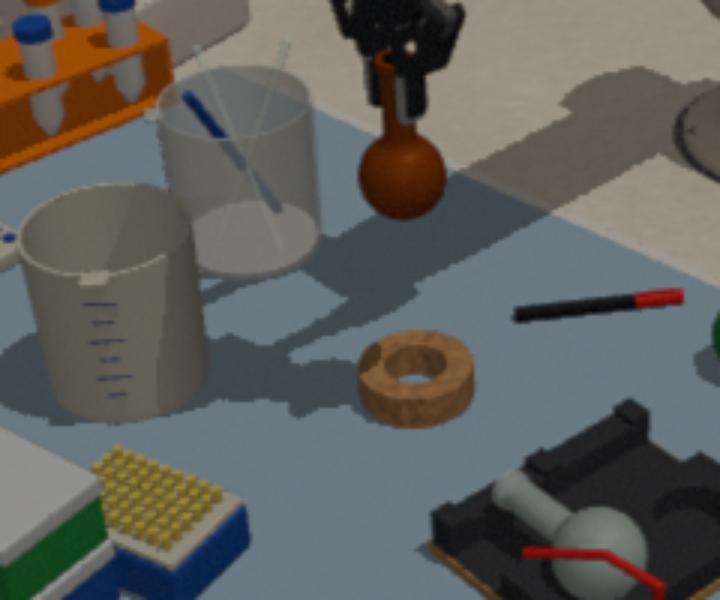

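The ring is empty and the flask hangs about upright, but the width reads 25.9 mm, so I'll check whether the pads touch the lip.

Run:
```python
from h import *
go([.6418,-.1974,.248],-8)
w=capture('wrist')
cv2.imwrite('pics/w21.png',cv2.resize(w['pixels'][180:440,180:460,::-1],None,fx=2.8,fy=2.3))
s=capture('scene')
cv2.imwrite('pics/s21.png',cv2.resize(s['pixels'][90:180,250:320,::-1],None,fx=6,fy=6,interpolation=cv2.INTER_CUBIC))
```

```text
t 22.375 tcp [ 0.5184 -0.0062  0.25  ] xang -7.99 tilt [ 3.4e-03 -2.0e-04 -1.0e+00] F [-0.91  0.2  -1.59] w 0.0257 q6 1.63
shift mm [148.7 172.2   2.5] yaw 0.01012306368818372
```

View pics/w21.png

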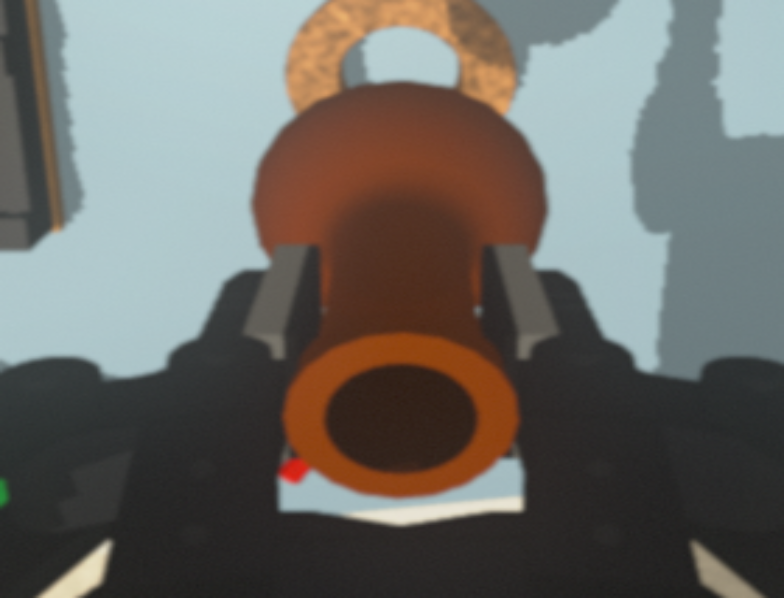

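View pics/s21.png

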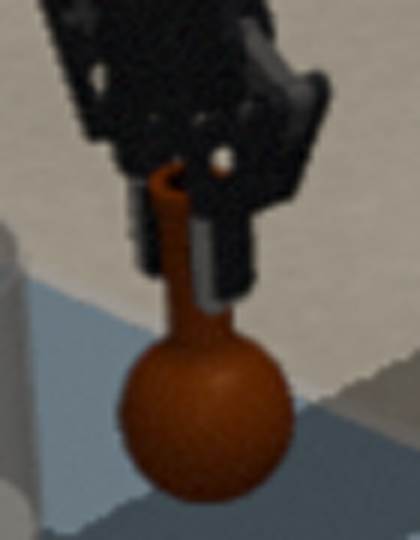

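The pads' lower parts show gaps beside the neck, so the lip is wedged between the finger bodies. That isn't a proper neck grip. I'll set it back in the ring and take it about 8 mm lower.

Request:
servo_tool(translation=[[0, 0, 25], [0, 0, 60], [0, 0, 95], [0, 0, 120], [0, 0, 135], [0, 0, 141], [0, 0, 144], [0, 0, 145.5], [0, 0, 146], [0, 0, 146]], yaw=[0, 0, 0, 0, 0, 0, 0, 0, 0, 0], gripper=[-1, -1, -1, -1, -1, -1, -1, -1, -1, -1])

```text
t: 23.72
tool_pos: [0.5185, -0.0063, 0.1029]
ee_rot: [3.134, -0.219, 0.003]
ft_force: [-1.0, -0.2, 3.3]
grip_width: 0.0258
```

Seated (3.3 N). Next I open and go lower.

Request:
servo_tool(translation=[[0, 0, 0], [0, 0, 0], [0, 0, 0], [0, 0, 0], [0, 0, 0], [0, 0, 3], [0, 0, 6], [0, 0, 7], [0, 0, 7]], yaw=[0, 0, 0, 0, 0, 0, 0, 0, 0], gripper=[-0.36, -0.3, -0.2, 0, 0.1, 0.1, 0.1, 0.1, 0.1], grip_force=20)

```text
t: 24.85
tool_pos: [0.5178, -0.0062, 0.0946]
ee_rot: [-3.134, 0.219, 0.0]
ft_force: [0.6, 0.7, -0.0]
grip_width: 0.0472
```

Run:
```python
from h import *
go([.6418,-.1974,.248],-8)
w=capture('wrist');save(w,'w22')
s=capture('scene')
cv2.imwrite('pics/s22.png',cv2.resize(s['pixels'][160:260,230:350,::-1],None,fx=5,fy=5,interpolation=cv2.INTER_CUBIC))
```

```text
t 24.85 tcp [ 0.5178 -0.0062  0.0946] xang -7.99 tilt [-3.e-04  0.e+00 -1.e+00] F [ 0.58  0.69 -0.04] w 0.0472 q6 1.63
shift mm [ 149.3  172.1 -153.4] yaw 0.009424318542983201
```

View pics/w22.png

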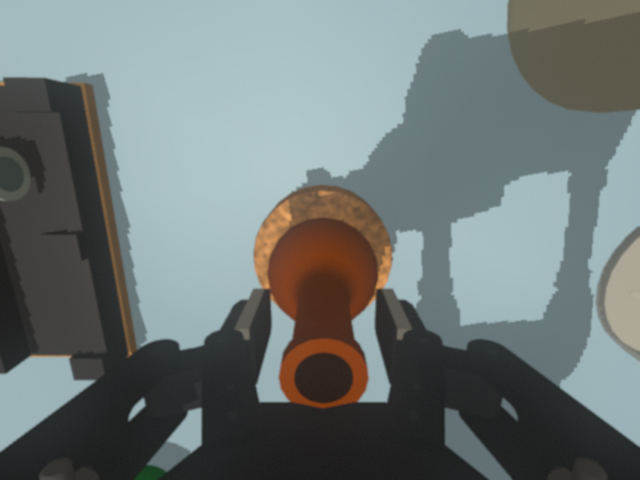

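View pics/s22.png

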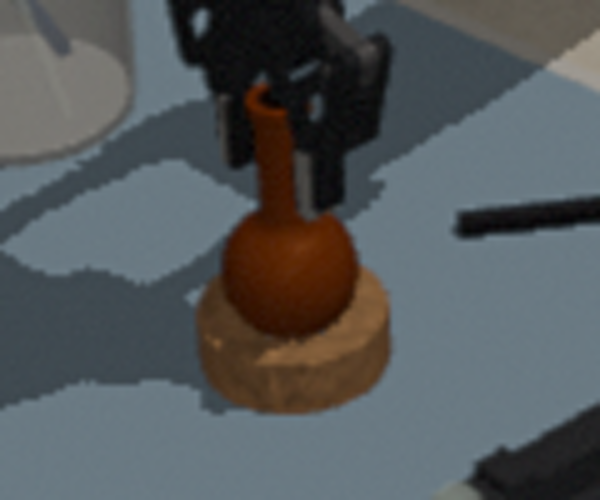

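The flask stands, centred between the jaws (lip at (323,372), bulb at (322,265)). Gripping.

Request:
servo_tool(translation=[[0, 0, 0], [0, 0, 0], [0, 0, 0], [0, 0, 0], [0, 0, 0], [0, 0, 0]], yaw=[0, 0, 0, 0, 0, 0], gripper=[-0.2, -0.4, -0.5, -1, -1, -1], grip_force=60)

```text
t: 25.7
tool_pos: [0.518, -0.0061, 0.095]
ee_rot: [-3.134, 0.219, -0.001]
ft_force: [-0.4, 0.5, 1.2]
grip_width: 0.0235
```

Request:
servo_tool(translation=[[0, 0, -4], [0, 0, -12], [0, 0, -35], [0, 0, -70], [0, 0, -105], [0, 0, -132], [0, 0, -145], [0, 0, -148], [0, 0, -148]], yaw=[0, 0, 0, 0, 0, 0, 0, 0, 0], gripper=[-1, -1, -1, -1, -1, -1, -1, -1, -1])

```text
t: 26.82
tool_pos: [0.5177, -0.0062, 0.2417]
ee_rot: [3.134, -0.219, -0.003]
ft_force: [0.1, -0.7, -1.8]
grip_width: 0.0237
```

Run:
```python
from h import *
go([.6418,-.1974,.243],-8)
w=capture('wrist');save(w,'w23')
```

```text
t 26.825 tcp [ 0.5177 -0.0062  0.2417] xang -7.99 tilt [-1.6e-03  1.0e-04 -1.0e+00] F [ 0.05 -0.74 -1.82] w 0.0237 q6 1.63
shift mm [149.5 172.1  -1.6] yaw 0.0055853910240557525
```

View pics/w23.png

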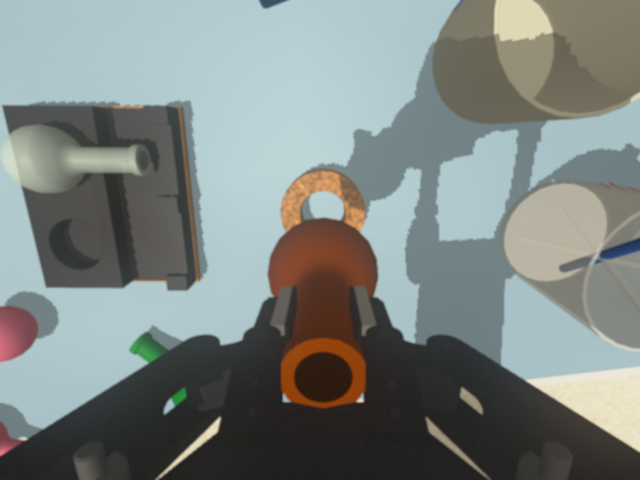

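Held well by the neck and upright (width 23.7 mm). Moving over the white beaker.

Request:
servo_tool(translation=[[8, 9, -4], [25, 29, -8], [48, 55, -8], [72, 83, -8], [96, 110, -8], [118, 136, -8], [136, 156, -8], [146, 168, -8], [149.5, 172, -8], [149.5, 172, -8], [149.5, 172, -8]], yaw=[0, 0, 0, 0, 0, 0, 0, 0, 0, 0, 0], gripper=[-1, -1, -1, -1, -1, -1, -1, -1, -1, -1, -1])

```text
t: 28.25
tool_pos: [0.6419, -0.1968, 0.251]
ee_rot: [-3.134, 0.218, -0.0]
ft_force: [1.0, 0.8, -1.1]
grip_width: 0.0238
```

Run:
```python
from h import *
import pickle
go([.6418,-.1974,.243],-8)
st=ctrl.get_state()
w=capture('wrist');save(w,'w24');s=capture('scene');t=capture('top')
pickle.dump((st,w,s,t),open('m24.pkl','wb'))
cv2.imwrite('pics/s24.png',cv2.resize(s['pixels'][90:260,120:280,::-1],None,fx=3.5,fy=3.5,interpolation=cv2.INTER_CUBIC))
cv2.imwrite('pics/t24.png',cv2.resize(t['pixels'][110:270,390:560,::-1],None,fx=3.5,fy=3.5,interpolation=cv2.INTER_CUBIC))
```

```text
t 28.25 tcp [ 0.6419 -0.1968  0.251 ] xang -7.96 tilt [ 1.e-04  1.e-04 -1.e+00] F [ 0.99  0.81 -1.05] w 0.0238 q6 1.36
shift mm [-0.   0.6  8. ] yaw 0.039972662456023045
```

View pics/w24.png

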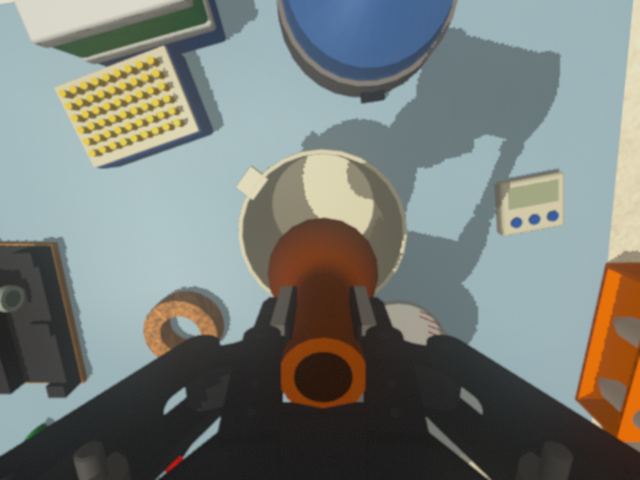

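View pics/s24.png

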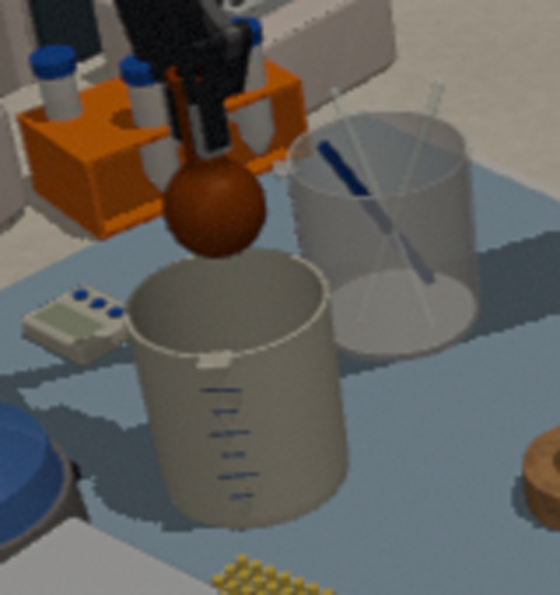

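View pics/t24.png

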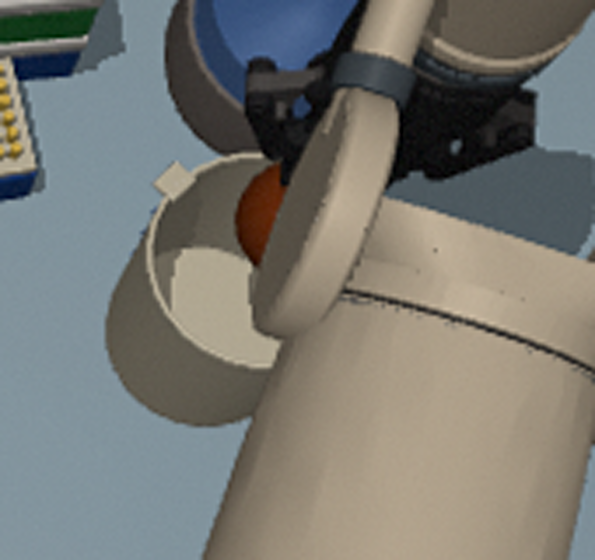

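Run:
```python
from h import *
import pickle
st,w,s,t=pickle.load(open('m24.pkl','rb'))
print('far rim',wz(w,st,325,151,.14));print('L',wz(w,st,240,232,.14),'R',wz(w,st,406,232,.14)); print('tab?')
print('bulb pred',proj(s,[.6419,-.1968,.207]),'obs',120+215.5/3.5,90+207/3.5,'rim obs',120+228/3.5,90+307/3.5,proj(s,[.6418,-.1974,.14]))
```

```text
far rim (array([ 0.7065, -0.2077,  0.14  ]), array([ 65.4,   1.9, 111. ]))
L (array([ 0.6562, -0.1351,  0.14  ]), array([  5.6, -63. , 111. ])) R (array([ 0.6385, -0.2609,  0.14  ]), array([  5.5,  64. , 111. ]))
tab?
bulb pred (np.float64(180.6259645840094), np.float64(148.96894696448072)) obs 181.57142857142856 149.14285714285714 rim obs 185.14285714285714 177.71428571428572 (np.float64(185.20486566918711), np.float64(174.84371225925213))
```

The wrist view puts the beaker's rim centre within 1 mm of the tool axis. Lowering.

Request:
servo_tool(translation=[[0, 0, 10], [0, 0, 30], [0, 0, 52], [0, 0, 75], [0, 0, 98], [0, 0, 120], [0, 0, 138], [0, 0, 150], [0, 0, 157], [0, 0, 161], [0, 0, 163], [0, 0, 163]], yaw=[0, 0, 0, 0, 0, 0, 0, 0, 0, 0, 0, 0], gripper=[-1, -1, -1, -1, -1, -1, -1, -1, -1, -1, -1, -1])

```text
t: 29.9
tool_pos: [0.6422, -0.1974, 0.0882]
ee_rot: [3.134, -0.219, 0.001]
ft_force: [-0.2, -0.4, -1.2]
grip_width: 0.0239
```

Request:
servo_tool(translation=[[0, 0, 1], [0, 0, 2], [0, 0, 3], [0, 0, 4], [0, 0, 4]], yaw=[0, 0, 0, 0, 0], gripper=[-1, -1, -1, -1, -1])

```text
t: 30.52
tool_pos: [0.642, -0.1973, 0.0836]
ee_rot: [-3.134, 0.219, 0.0]
ft_force: [-0.7, 0.4, -1.0]
grip_width: 0.0235
```

Request:
servo_tool(translation=[[0, 0, 0.5], [0, 0, 1], [0, 0, 1.5], [0, 0, 1.5]], yaw=[0, 0, 0, 0], gripper=[-1, -1, -1, -1])

```text
t: 31.02
tool_pos: [0.642, -0.1973, 0.0822]
ee_rot: [-3.134, 0.219, 0.0]
ft_force: [-0.0, -0.3, -1.0]
grip_width: 0.0237
```

Request:
servo_tool(translation=[[0, 0, 0.5], [0, 0, 1], [0, 0, 1], [0, 0, 1]], yaw=[0, 0, 0, 0], gripper=[-1, -1, -1, -1])

```text
t: 31.52
tool_pos: [0.642, -0.1973, 0.0813]
ee_rot: [3.134, -0.219, -0.0]
ft_force: [0.2, 0.1, -0.4]
grip_width: 0.0239
```

Request:
servo_tool(translation=[[0, 0, 0.4], [0, 0, 0.8], [0, 0, 0.8]], yaw=[0, 0, 0], gripper=[-1, -1, -1])

```text
t: 31.9
tool_pos: [0.6422, -0.1973, 0.0811]
ee_rot: [3.134, -0.219, 0.001]
ft_force: [-0.1, -0.4, 2.3]
grip_width: 0.0234
```

Request:
servo_tool(translation=[[0, 0, 0.4], [0, 0, 0.8], [0, 0, 0.8]], yaw=[0, 0, 0], gripper=[-1, -1, -1])

```text
t: 32.28
tool_pos: [0.6424, -0.1974, 0.081]
ee_rot: [3.134, -0.219, 0.002]
ft_force: [-1.4, 0.7, 5.9]
grip_width: 0.0236
```

It is on the beaker floor (5.9 N at the expected height). I'll ease the grip slowly so the neck pivots over gently.

Request:
servo_tool(translation=[[0, 0, -0.8], [0, 0, -0.8], [0, 0, -0.8], [0, 0, -0.8], [0, 0, -0.8], [0, 0, -0.8]], yaw=[0, 0, 0, 0, 0, 0], gripper=[-0.48, -0.46, -0.45, -0.44, -0.435, -0.43], grip_force=20)

```text
t: 33.02
tool_pos: [0.6424, -0.1975, 0.0809]
ee_rot: [3.134, -0.219, 0.002]
ft_force: [-0.4, 0.5, 5.0]
grip_width: 0.0247
```

Run:
```python
from h import *
go([.6418,-.1974,.243],-8)
w=capture('wrist');save(w,'w25')
```

```text
t 33.025 tcp [ 0.6424 -0.1975  0.0809] xang -7.99 tilt [ 1.1e-03 -5.0e-04 -1.0e+00] F [-0.36  0.48  5.01] w 0.0247 q6 1.36
shift mm [-4.000e-01  1.000e-01 -1.621e+02] yaw 0.006533689962026301
```

View pics/w25.png

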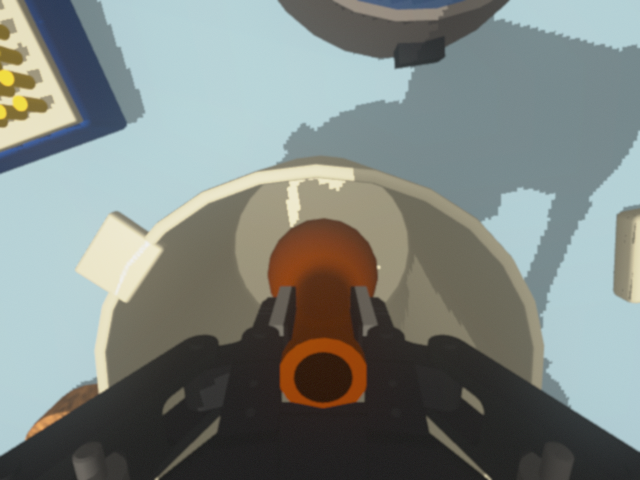

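Request:
servo_tool(translation=[[0, 0, -0.8], [0, 0, -0.8], [0, 0, -0.8]], yaw=[0, 0, 0], gripper=[-0.425, -0.42, -0.41])

```text
t: 33.45
tool_pos: [0.6419, -0.1973, 0.0809]
ee_rot: [-3.134, 0.219, 0.001]
ft_force: [-0.5, 0.0, 2.1]
grip_width: 0.0255
```

Run:
```python
from h import *
go([.6418,-.1974,.243],-8)
w=capture('wrist');save(w,'w26')
```

```text
t 33.45 tcp [ 0.6419 -0.1973  0.0809] xang -7.99 tilt [-5.e-04  1.e-04 -1.e+00] F [-0.51  0.02  2.14] w 0.0255 q6 1.36
shift mm [-2.000e-01  1.000e-01 -1.621e+02] yaw 0.0057877239071046915
```

View pics/w26.png

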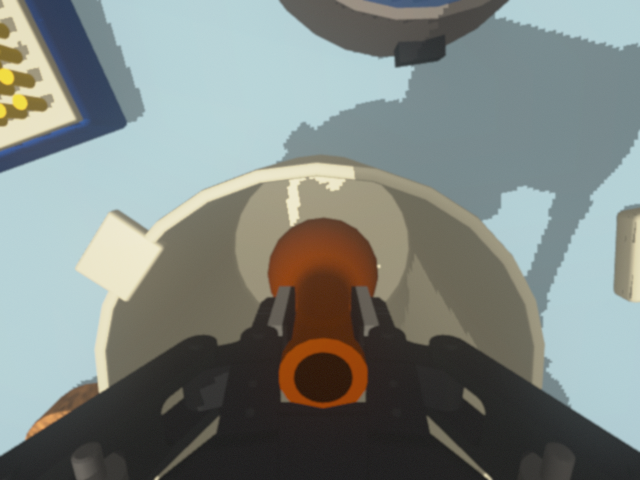

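Request:
servo_tool(translation=[[0, 0, 0], [0, 0, 0], [0, 0, 0], [0, 0, 0]], yaw=[0, 0, 0, 0], gripper=[-0.4, -0.39, -0.38, -0.37])

```text
t: 34.0
tool_pos: [0.6419, -0.1972, 0.0809]
ee_rot: [-3.134, 0.219, 0.001]
ft_force: [0.2, 1.3, 0.0]
grip_width: 0.027
```

Run:
```python
from h import *
go([.6418,-.1974,.243],-8)
w=capture('wrist');save(w,'w27')
```

```text
t 34.0 tcp [ 0.6419 -0.1972  0.0809] xang -7.99 tilt [-5.e-04  2.e-04 -1.e+00] F [0.2  1.27 0.04] w 0.027 q6 1.36
shift mm [  -0.2    0.2 -162.1] yaw 0.008290717269062498
```

View pics/w27.png

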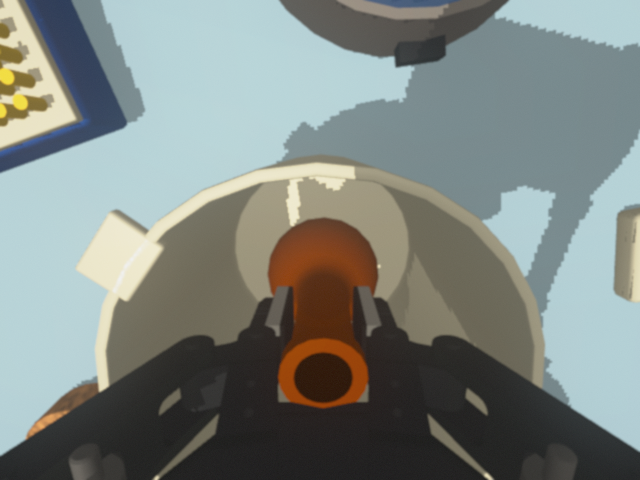

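Request:
servo_tool(translation=[[0, 0, 0], [0, 0, 0], [0, 0, 0], [0, 0, 0]], yaw=[0, 0, 0, 0], gripper=[-0.35, -0.33, -0.31, -0.29])

```text
t: 34.55
tool_pos: [0.6421, -0.1973, 0.0813]
ee_rot: [3.134, -0.219, 0.0]
ft_force: [-0.0, -0.2, 0.4]
grip_width: 0.0307
```

Run:
```python
from h import *
go([.6418,-.1974,.243],-8)
w=capture('wrist');save(w,'w28')
```

```text
t 34.55 tcp [ 0.6421 -0.1973  0.0813] xang -7.99 tilt [ 1.e-04 -0.e+00 -1.e+00] F [-0.01 -0.2   0.41] w 0.0307 q6 1.36
shift mm [-2.000e-01  1.000e-01 -1.617e+02] yaw 0.007685262943766702
```

View pics/w28.png

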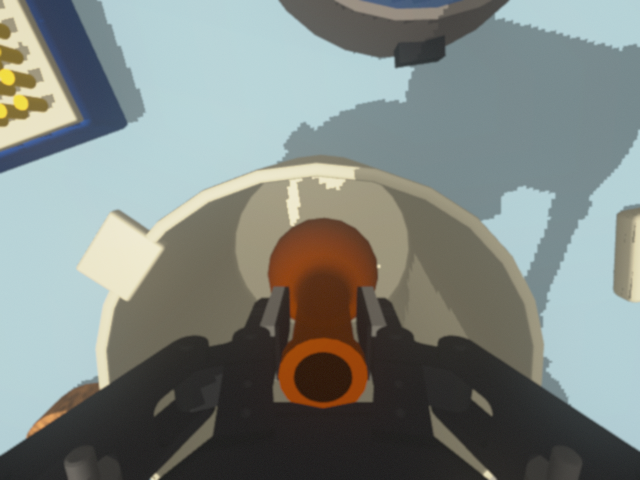

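Request:
servo_tool(translation=[[0, 0, 0], [0, 0, 0], [0, 0, 0], [0, 0, 0], [0, 0, 0], [0, 0, 0]], yaw=[0, 0, 0, 0, 0, 0], gripper=[-0.28, -0.27, -0.26, -0.26, -0.26, -0.26])

```text
t: 35.35
tool_pos: [0.642, -0.1973, 0.0812]
ee_rot: [3.134, -0.219, -0.0]
ft_force: [-0.2, -0.5, 0.1]
grip_width: 0.0317
```

Run:
```python
from h import *
go([.6418,-.1974,.243],-8)
w=capture('wrist');save(w,'w29')
```

```text
t 35.35 tcp [ 0.642  -0.1973  0.0812] xang -7.99 tilt [-1.e-04 -0.e+00 -1.e+00] F [-0.25 -0.48  0.15] w 0.0317 q6 1.36
shift mm [-2.000e-01  1.000e-01 -1.618e+02] yaw 0.007808396473109269
```

View pics/w29.png

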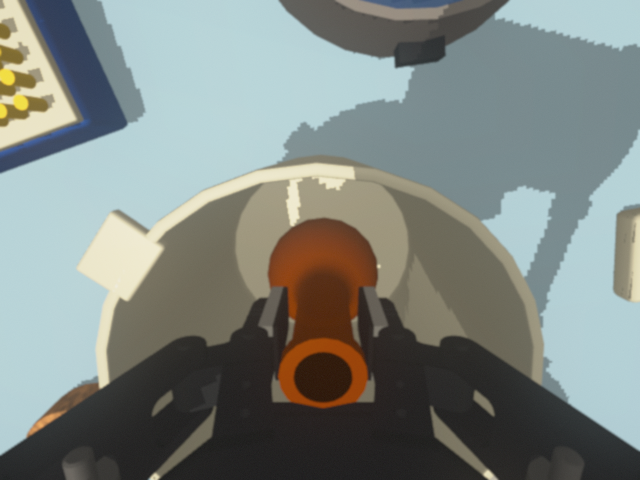

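It stays upright in the slack jaws (31.7 mm, wider than the lip). I'll open further.

Request:
servo_tool(translation=[[0, 0, 0], [0, 0, 0], [0, 0, 0], [0, 0, 0], [0, 0, 0], [0, 0, 0]], yaw=[0, 0, 0, 0, 0, 0], gripper=[-0.2, -0.15, -0.1, -0.05, 0, 0])

```text
t: 36.15
tool_pos: [0.642, -0.1973, 0.0812]
ee_rot: [-3.134, 0.219, 0.0]
ft_force: [0.9, -1.1, 0.1]
grip_width: 0.0426
```

Run:
```python
from h import *
go([.6418,-.1974,.243],-8)
w=capture('wrist');save(w,'w30')
```

```text
t 36.15 tcp [ 0.642  -0.1973  0.0812] xang -7.99 tilt [-0.  0. -1.] F [ 0.88 -1.11  0.14] w 0.0426 q6 1.36
shift mm [-2.000e-01  1.000e-01 -1.618e+02] yaw 0.006639461717981021
```

View pics/w30.png

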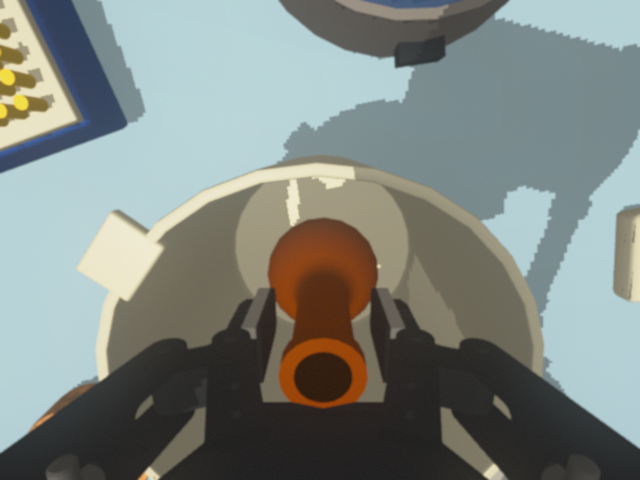

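It stands free on the floor but balanced. I'll rise to lip height and guide the neck slowly to a lean rather than leave it poised.

Request:
servo_tool(translation=[[0, 0, -3], [0, 0, -10], [0, 0, -20], [0, 0, -28], [0, 0, -30], [0, 0, -30], [0, 0, -30]], yaw=[0, 0, 0, 0, 0, 0, 0], gripper=[0, 0, 0, 0, 0, -0.1, -0.15])

```text
t: 37.08
tool_pos: [0.6418, -0.1972, 0.1107]
ee_rot: [-3.134, 0.219, 0.001]
ft_force: [-0.1, 0.1, -0.7]
grip_width: 0.0366
```

Run:
```python
from h import *
go([.6418,-.1974,.243],-8)
st=ctrl.get_state()
w=capture('wrist');save(w,'w31')
for v in (345,350,355,360): print(v,wz(w,st,323,v,.130))
```

```text
t 37.075 tcp [ 0.6418 -0.1972  0.1107] xang -7.99 tilt [-8.e-04  3.e-04 -1.e+00] F [-0.1   0.05 -0.67] w 0.0366 q6 1.36
shift mm [-1.000e-01  2.000e-01 -1.323e+02] yaw 0.009076906684953201
345 (array([ 0.6334, -0.1963,  0.13  ]), array([ -8.5,   0.3, -19.3]))
350 (array([ 0.631 , -0.1959,  0.13  ]), array([-10.9,   0.2, -19.3]))
355 (array([ 0.6287, -0.1956,  0.13  ]), array([-13.3,   0.2, -19.3]))
360 (array([ 0.6263, -0.1953,  0.13  ]), array([-15.7,   0.2, -19.3]))
```

View pics/w31.png

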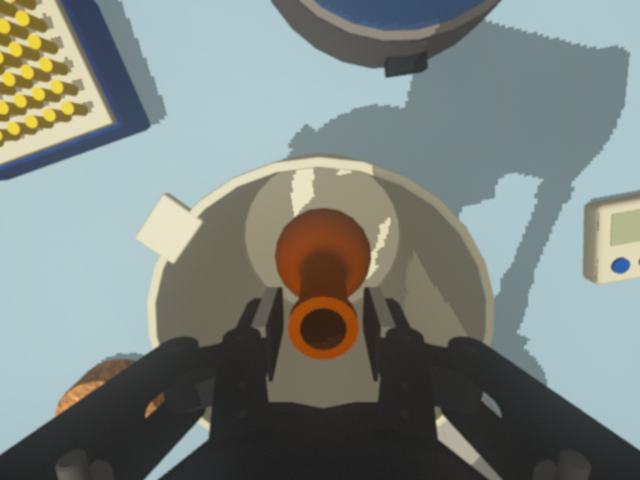

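The lip is centred (323,327) and the flask upright. I'll ease the neck over in +y between the slack fingers.

Request:
servo_tool(translation=[[0, 0, 0], [0, 2, 0], [0, 4, 0], [0, 6, 0], [0, 8, 0], [0, 10, 0], [0, 12, 0], [0, 14, 0], [0, 16, 0], [0, 18, 0]], yaw=[0, 0, 0, 0, 0, 0, 0, 0, 0, 0], gripper=[-0.22, -0.22, -0.22, -0.22, -0.22, -0.22, -0.22, -0.22, -0.22, -0.22])

```text
t: 38.38
tool_pos: [0.6395, -0.2153, 0.1113]
ee_rot: [3.134, -0.219, 0.0]
ft_force: [1.6, 0.2, -0.0]
grip_width: 0.0335
```

Run:
```python
from h import *
go([.6418,-.1974,.243],-8)
w=capture('wrist');save(w,'w32')
```

```text
t 38.375 tcp [ 0.6395 -0.2153  0.1113] xang -7.99 tilt [ 0. -0. -1.] F [ 1.61  0.16 -0.  ] w 0.0335 q6 1.34
shift mm [  -0.2  -18.  -131.7] yaw 0.005708043652163042
```

View pics/w32.png

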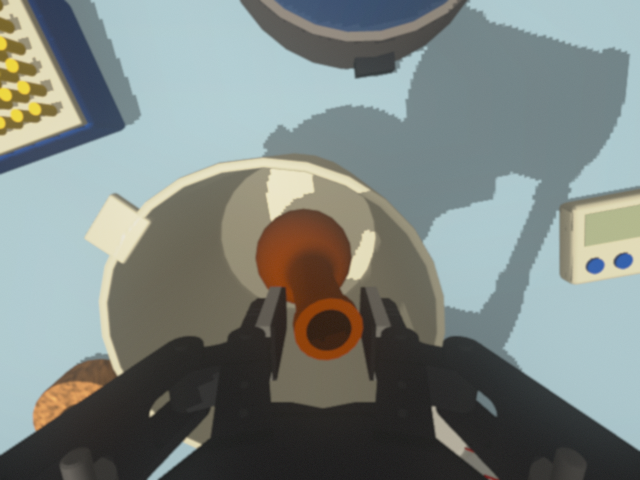

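The neck now leans on the leading finger (lip at (329,328)), so it has tipped. I'll go a little farther, then draw the fingers up slowly.

Request:
servo_tool(translation=[[0, 2, 0], [0, 4, 0], [0, 6, 0], [0, 6, 0], [0, 6, -3], [0, 6, -6], [0, 6, -9], [0, 6, -12], [0, 6, -15], [0, 6, -18]], yaw=[0, 0, 0, 0, 0, 0, 0, 0, 0, 0], gripper=[-0.22, -0.22, -0.22, -0.22, -0.22, -0.22, -0.22, -0.22, -0.22, -0.22])

```text
t: 39.67
tool_pos: [0.6387, -0.2211, 0.1295]
ee_rot: [-3.134, 0.219, -0.0]
ft_force: [0.4, -0.1, -0.4]
grip_width: 0.0333
```

Run:
```python
from h import *
go([.6418,-.1974,.243],-8)
w=capture('wrist');save(w,'w33')
```

```text
t 39.675 tcp [ 0.6387 -0.2211  0.1295] xang -7.99 tilt [ 0.  0. -1.] F [ 0.39 -0.08 -0.35] w 0.0333 q6 1.33
shift mm [  -0.2  -23.9 -113.5] yaw 0.008641277314239915
```

View pics/w33.png

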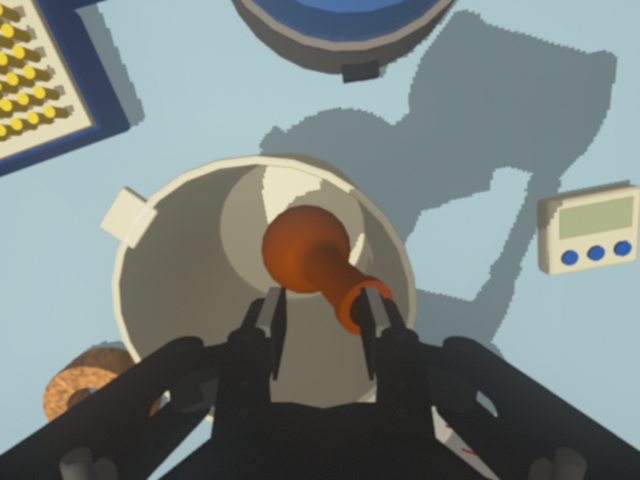

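The lip slipped beneath the rising finger and the neck has settled over towards the wall. I'll retreat upwards.

Request:
servo_tool(translation=[[0, 0, -5], [0, -3, -20], [0, -10, -50], [0, -20, -90], [0, -20, -120], [0, -20, -130], [0, -20, -130], [0, -20, -130]], yaw=[0, 0, 0, 0, 0, 0, 0, 0], gripper=[-0.22, -0.22, -0.22, -0.22, -0.22, -0.22, -0.22, -0.22])

```text
t: 40.72
tool_pos: [0.6411, -0.2012, 0.2572]
ee_rot: [-3.133, 0.219, 0.005]
ft_force: [0.6, -0.6, -0.3]
grip_width: 0.0331
```

Run:
```python
from h import *
import pickle
go([.6418,-.1974,.243],-8)
st=ctrl.get_state()
w=capture('wrist');save(w,'w34');s=capture('scene');save(s,'s34');pickle.dump((st,w,s),open('m34.pkl','wb'))
```

```text
t 40.725 tcp [ 0.6411 -0.2012  0.2572] xang -8.0 tilt [-0.0029  0.001  -1.    ] F [ 0.56 -0.6  -0.27] w 0.0331 q6 1.36
shift mm [ 0.2 -3.9 14.2] yaw -0.001282494405415946
```

View pics/w34.png

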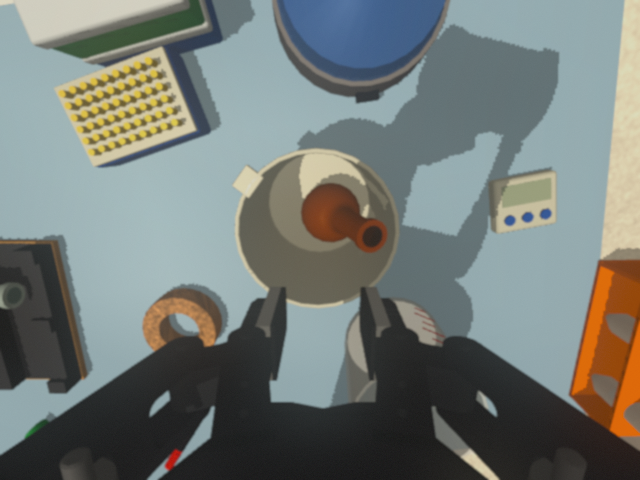

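View pics/s34.png

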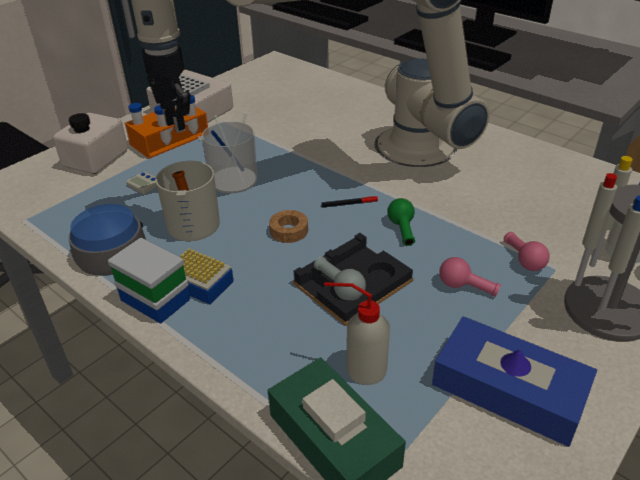

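The wrist view shows the flask in the white beaker, neck up and leaning (bulb (330,212), mouth (371,236)). The scene view shows the beakers, ring, tip box and clear flask in place. I'll check that everything is at rest.

Request:
servo_tool(translation=[[0, 0, -10], [0, 0, -20], [0, 0, -20], [0, 0, -20], [0, 0, -20], [0, 0, -20], [0, 0, -20], [0, 0, -20]], yaw=[0, 0, 0, 0, 0, 0, 0, 0], gripper=[-0.22, -0.22, -0.22, -0.22, -0.22, -0.22, -0.22, -0.22])

```text
t: 41.82
tool_pos: [0.6415, -0.2013, 0.2792]
ee_rot: [-3.134, 0.219, 0.0]
ft_force: [0.1, -0.2, -1.0]
grip_width: 0.0335
```

Run:
```python
from h import *
import pickle
a=pickle.load(open('scene0.pkl','rb'));st,w,b=pickle.load(open('m34.pkl','rb'))
c=capture('scene');st2=ctrl.get_state();w2=capture('wrist')
d1=np.abs(b['pixels'].astype(int)-c['pixels']).max(2)[165:250,155:225]; print('motion px>40 in beaker area',(d1>40).sum())
f=lambda p:np.concatenate([p[120:250,120:330]],0)
cv2.imwrite('pics/cmp.png',cv2.resize(np.hstack([f(a['pixels']),f(c['pixels'])])[:,:,::-1],None,fx=1.9,fy=1.9))
save(w2,'w35')
# edge shift of white beaker lower body + clear beaker
for n,(r0,r1,c0,c1) in dict(white=(190,242,150,225),clear=(165,192,205,262),tip=(245,302,190,235),clearflask=(255,300,310,368)).items():
    A=cv2.cvtColor(a['pixels'],6)[r0:r1,c0:c1].astype(np.float32);C=cv2.cvtColor(c['pixels'],6)[r0:r1,c0:c1].astype(np.float32)
    print(n,cv2.phaseCorrelate(A,C))
print('bulb',wz(w,st,330,212,.037),'lip',wz(w,st,371,236,.12))
```

```text
motion px>40 in beaker area 5
white ((0.3034919076671727, -0.03520257094032786), 0.7590858638433763)
clear ((0.03917735593820737, 0.7788631405728399), 0.756737749076184)
tip ((0.4816478151569612, 0.00030921287715202084), 1.0128815091097796)
clearflask ((0.033926610722541994, 0.46239605972404263), 0.9863773458975332)
bulb (array([ 0.6387, -0.209 ,  0.037 ]), array([ -0.7,   8.2, 220.2])) lip (array([ 0.6303, -0.2412,  0.12  ]), array([ -4.8,  41.2, 137.2]))
```

View pics/cmp.png

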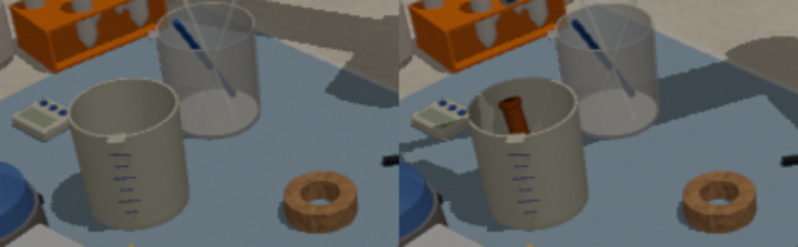

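View pics/w35.png

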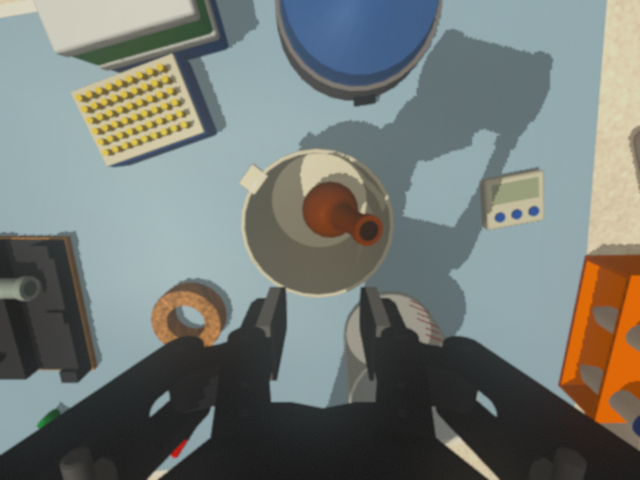

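Everything is at rest, the lean is about 22° and the beakers are where they were. Handing in.

```bash
python3 -c "
from station import job_done
print(job_done())"
```

```text
the job is handed in; nothing more can be done
None
```

The brown flask is now in the white beaker, resting on the bottom with its neck up and leaning against the wall at about 22°. I handed the job in at about 42 s.

**What I did**
- I took the flask from the tray by its neck and eased the grip in the air so the bulb swung down. Then I seated it in the cork ring and let go.
- Left alone it leaned about 8°, so I turned the jaws 90° and stood it straight to within a few degrees.
- My first fresh grip caught the lip rather than the neck. I set the flask back in the ring and took it again about 8 mm lower, then lowered it into the beaker until it touched the bottom at about 6 N.
- Once released it stood balanced upright, so I guided the neck over slowly between slack fingers. The last part of the lean was free, when the lip slipped from under the rising finger.

**Last checks**
- **At rest:** two pictures about 1 s apart show no meaningful movement in the beaker.
- **Other things:** the beakers, tip box and clear flask show less than 1 pixel of shift since the start. For the clear beaker (0.8 px) and the flask (0.5 px) this may be shadow changes.
- **Gripper:** it is clear of everything.
- **Not confirmed:** I did not see the moment the lip touched the wall, so I can't rule out a light tap of glass on plastic.

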